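Clear and lock the hinge-boring jig

TASK

Clear all the wood offcuts off the boring jig's plate into the grey scrap bin. Then use the flat T-handle screwdriver to turn both slotted locks of the jig clockwise all the way to their stops (about half a turn; lift the blade out and set it in the slot again when your wrist runs short), and lay the screwdriver back in its wooden cradle, bar across the two posts and blade hanging down. Leave the glue bottle, the cordless drill and the tape measure where they are.

Things in the scene. Friction and masses are not known exactly. Their poses are not given: they have to be found in the camera images.
- jig: Hinge-boring jig fixed on the bench: plywood base 250 (x) x 340 (y) mm with an aluminium plate on top; the plate's upper face is flat, 28 mm above the bench. Origin: centre of its underside; z up. It stands at another place and yaw (within 0.2 rad) in each start.
- lock_left (a joint): Turn of the left lock's slotted head, rad: 0 = open, 3.3 = locked, at its hard stop. Grows as the head is turned clockwise seen from above. Starts between 0 and 0.4; it resists with about 0.05 N m and stays where it is left.
- lock_left_slot (a point): Centre of the top face of the left lock's head, 40 mm above the bench, at jig x +95 mm, y +140 mm (a far corner of the plate). A steel head 23 mm across with one straight slot right across it, 7.5 mm wide, 7 mm deep. This point's x axis runs along the slot and turns with the head; z up.
- head_left: The sprung mount of the left lock's head: origin at the centre of the head's top, axes as the jig's (does not turn). It sinks up to 5 mm when pressed: 2.5 N at first, 6.5 N fully down. Around it a fixed dark steel collar: 44 mm outside, 26 mm bore, rim 44 mm above the bench, 4 mm above the head. Turned with the screwdriver, never with the fingers.
- lock_right (a joint): Turn of the right lock's slotted head, rad: 0 = open, 3.3 = locked, at its hard stop. Grows as the head is turned clockwise seen from above. Starts between 0 and 0.4; it resists with about 0.05 N m and stays where it is left.
- lock_right_slot (a point): Centre of the top face of the right lock's head, 40 mm above the bench, at jig x +95 mm, y -140 mm (a far corner of the plate). A steel head 23 mm across with one straight slot right across it, 7.5 mm wide, 7 mm deep. This point's x axis runs along the slot and turns with the head; z up.
- head_right: The sprung mount of the right lock's head: origin at the centre of the head's top, axes as the jig's (does not turn). It sinks up to 5 mm when pressed: 2.5 N at first, 6.5 N fully down. Around it a fixed dark steel collar: 44 mm outside, 26 mm bore, rim 44 mm above the bench, 4 mm above the head. Turned with the screwdriver, never with the fingers.
- driver_bar (a point): Flat T-handle screwdriver: a black handle bar 100 mm long (x), 20 mm wide (y, the way to pinch it), 30 mm high (z); a 9 mm round steel shaft goes down from the bar's middle to a flat blade 20 mm wide along the bar (x) and 4 mm thick (y), its last 14 mm. The blade's tip is 115 mm below this point. This point is the centre of the bar. 0.2 kg. Starts lying in the cradle with the shaft hanging down.
- driver_tip (a point): Middle of the edge of the screwdriver's blade, 115 mm below the bar's centre; axes as for the bar.
- cradle_rest (a point): Where the centre of the screwdriver's bar is when it lies in its cradle, 130 mm above the bench; x is the direction of the bar, z up. The cradle is a fixed wooden stand: base 120 x 100 x 12 mm and two posts 14 mm thick, 58 mm clear between them along x, each with a notch 30 mm wide (y), its floor 115 mm above the bench and its cheeks 14 mm higher. The bar's ends lie in the notches.
- bin: Grey open scrap bin, fixed, 200 (x) x 180 (y) x 90 mm high outside, walls and floor 5 mm. Origin: centre of its underside; z up. The bin and the cradle stand left and right of the jig, changing sides from start to start.
- offcut1_mid (a point): Offcut 1, a plywood strip 90 x 25 x 22 mm; this point is its centre. Its frame: x along its length, y across its width (the way to pinch it), z up. Starts lying flat on the jig's plate, any number from 2 to 4 of the offcuts being there; None when this one is absent.
- offcut2_mid (a point): Offcut 2, a flat wooden block 70 x 45 x 22 mm; this point is its centre. Its frame: x along its length, y across its width (the way to pinch it), z up. Starts lying flat on the jig's plate, any number from 2 to 4 of the offcuts being there; None when this one is absent.
- offcut3_mid (a point): Offcut 3, a square wooden stub 65 x 38 x 38 mm; this point is its centre. Its frame: x along its length, y across its width (the way to pinch it), z up. Starts lying flat on the jig's plate, any number from 2 to 4 of the offcuts being there; None when this one is absent.
- offcut4_mid (a point): Offcut 4, a half-lapped piece 85 x 30 x 22 mm: full height over its +x half, 11 mm high over its -x half; this point is the centre of its outline, half-way up the full height. Its frame: x along its length, y across its width (the way to pinch it), z up. Starts lying flat on the jig's plate, any number from 2 to 4 of the offcuts being there; None when this one is absent.
- glue: Bystander: white glue bottle, 64 mm across, 180 mm high, origin under its base.
- drill: Bystander: cordless drill standing on its battery, about 200 mm high and 180 mm long, origin under its battery.
- tape: Bystander: black tape measure 75 x 75 x 38 mm, origin under it.

How it is judged (in metres and radians):
On the way, in this order (a step that is already met when the one before it is completed fails the run):
1. all offcuts are in the scrap bin (x of offcut1_mid in the frame of bin between -0.1 and 0.1 m and y of offcut1_mid in the frame of bin between -0.09 and 0.09 m and z of each of offcut1_mid, offcut2_mid, offcut3_mid, offcut4_mid in the frame of bin below 0.09 m and x of offcut2_mid in the frame of bin between -0.1 and 0.1 m and y of offcut2_mid in the frame of bin between -0.09 and 0.09 m and x of offcut3_mid in the frame of bin between -0.1 and 0.1 m and y of offcut3_mid in the frame of bin between -0.09 and 0.09 m and x of offcut4_mid in the frame of bin between -0.1 and 0.1 m and y of offcut4_mid in the frame of bin between -0.09 and 0.09 m), for 0.2 s.
2. both locks are turned clockwise to their stops (value of joint each of lock_left, lock_right above 3.1 rad), for 0.2 s.
At the end, for the whole second after the job is handed in: Every offcut present lies inside the bin, below its rim; both locks read over 3.1 rad (stop at 3.3); the screwdriver lies in its cradle, bar centre within 18 mm of its place, bar along the cradle within 0.4 rad, shaft within 0.2 rad of vertical (all of step 1 and all of step 2 and distance between driver_bar and cradle_rest below 0.018 m and angle between driver_bar's own z axis and vertical below 0.2 rad and angle between the x axis of driver_bar and the x axis of cradle_rest, either way round below 0.4 rad); the robot touches nothing.
It fails at once if the glue bottle is moved by more than 30 mm (distance of glue from where it was at the start of the episode above 0.03 m).
It fails at once if the cordless drill is moved by more than 30 mm (distance of drill from where it was at the start of the episode above 0.03 m).
It fails at once if the tape measure is moved by more than 30 mm (distance of tape from where it was at the start of the episode above 0.03 m).
It fails at once if the left lock's head is worked with the fingers (contact force between the fingers and head_left above 2 N).
It fails at once if the right lock's head is worked with the fingers (contact force between the fingers and head_right above 2 N).
Of offcut1, offcut2, offcut3, offcut4 only 2 to 4 are there at a start; the rules pass over those that are not, and their reading is None.
At some moment in a run one of offcut1, offcut2, offcut3, offcut4 may be knocked a few centimetres aside while the robot is not near it.
It also fails if it takes over 210 s, if anything falls off the work surface, if the arm or the gripper's body presses on something with over 40 N, if the wrist force passes 120 N, or if a joint passes its speed limit or range.

ROBOT

A 6-joint arm with a two-finger parallel gripper is mounted at the origin on the work surface. World frame = base frame: x ahead of the robot, y to its left, z up, the work surface at z = 0. Lengths are in m, angles in degrees, forces in N, time in s.
With the tool pointing down it reaches from about 0.375 to 0.9 m from the base axis. Payload 3.1 kg.
Tool frame: the origin (TCP) lies midway between the tips of the shut fingers; the grasp point (between the pads) lies 19 mm behind it (arm.hold_point_z is the distance from the TCP to the grasp point, in m); z points along the fingers, y is the line along which they close (so a half turn about z gives the same grasp; the last joint's range is limited). The gripper opens to 85 mm and grips with 20 to 120 N. Pads are 22 mm wide; open, the fingers measure 114 mm over their backs; the gripper's body (76 mm by 85 mm) begins 54 mm behind the grasp point. The pads swing forward as they close: fully open they stand 13 mm farther back than shut.
Start: joints at [-86.03, 30.224, 82.088, -0, 67.689, -10.227], TCP at [0.153, -0.606, 0.231] pointing down, gripper open.
Joint ranges: [-176.69, 176.69], [-43.24, 126.21], [12.49, 139.97], [-82, 262], [0, 151.66], [-163.58, 163.58]. Speed limits (degrees/s): [159.86, 159.86, 180, 180, 180, 180].

INTERFACE

Orientations are given as a 3x3 rotation matrix whose columns are the frame's x, y, z axes.
In Python, from bench import readout, vision, arm gives the robot as it stands. The module is installed in compiled form; this text tells all that it offers.
- The arm moves only by the tool servo_tool, never from a script. Its argument "targets" is a list of rows, each an object of numbers: "rx", "ry", "rz": the turn, a rotation vector about the tool's x, y, z in degrees; "tx", "ty", "tz": the shift along the tool's x, y, z in m; "claw": the closure in counts, from 0 (fully open) to 255 (shut). In form: [{"rx": .., "ry": .., "rz": .., "tx": .., "ty": .., "tz": .., "claw": ..}, ...]. A call has 1 to 10 rows; each row is the pose to reach, as a shift and turn from the pose commanded when the call began, along the tool's axes at that moment; what a row does not reach only later rows make up. A row lasts 1/8 s, in which the tool goes at most 62.5 mm and 10.7 degrees, less where a joint would pass 70% of its speed; a pose out of reach is approached as far as the arm can. A call with a gripper value outside its range is refused whole. The fingers move at their own pace and stop on an object; "force" is the grip in N (left out, the last holds). Time passes only in rows, so rows that repeat a pose let the fingers close. It gives the time, the measured TCP pose, the force, the opening and the grip force at its end, in the units of the state.
- readout.get_state(): the state, without advancing time (a new reading comes with each control period).
- vision.get_image(name): name is "scene" or "top" or "wrist"; returns the picture (384x512x3 uint8, red, green, blue); there is no depth.
- vision.get_calibration(name): a dict with "fx", "fy", "cx", "cy" (pixels), "R" (3x3) and "t" (3): a world point X has camera coordinates R X + t; the wrist camera has in their place "tool_from_camera" (4x4, takes a point from camera to tool coordinates, whose origin is the TCP and whose axes are the flange's). Camera axes: x right, y down, z forward; pixel columns grow to the right and rows downward; lengths in m; the calibration is good to about 2 mm. A picture is of the moment at which its call begins: read the wrist's pose just before it. get_calibration takes no time and is no camera call.
- arm.job_done(): hands the job in; it is judged then, once.
The state is a dict: "time_s": time; "joint_positions": joint angles; "dq": joint speeds; "tau": joint torques, N m; "tool_pos": TCP position; "tcp_rot": TCP orientation; "wrist_force": force on the tool from outside, world axes, zero at the start; "torque": the same for the moment, N m; "width": finger opening in m; "grip_force": force on a finger pad.
Only numpy, scipy, OpenCV 4.12 (cv2) and the standard library are available. Lean on these libraries where they do the work, as an engineer would, in place of code of your own. Each camera call takes 0.05 s, during which the arm holds its last target. There are 200 camera calls.

## Working session

There is one attempt and no reset: what is moved stays moved. The work goes in short steps, Python scripts to look and compute and a tool call to move; the robot and the scene stay as the last step left them, time stands still between calls to the robot, and variables do not carry over. Pictures are saved under pics/ and viewed, at most 14 in all, crops included, and the job is handed in when it is done.

Besides the shell and the picture viewer there is one more tool, called after "Emit:" by a JSON object that holds its "name" and its "arguments", one argument or row to a line. servo_tool: Moves the arm, as the interface text tells. Its arguments: {"type":"object","properties":{"targets":{"type":"array"},"force":{"type":"number"}},"required":["targets"]}

```bash
mkdir -p pics; cat > h.py <<'E'
import numpy as np, cv2
from bench import readout, vision, arm
def snap(n,f):
    im=vision.get_image(n); cv2.imwrite('pics/'+f+'.png',im[:,:,::-1]); return im
def ray(n,u,v,st=None):
    c=vision.get_calibration(n)
    d=np.array([(u-c['cx'])/c['fx'],(v-c['cy'])/c['fy'],1.])
    if n=='wrist':
        T=np.array(c['tool_from_camera']); R=np.array(st['tcp_rot']); p=np.array(st['tool_pos'])
        return R@T[:3,3]+p, R@T[:3,:3]@d
    R=np.array(c['R']); t=np.array(c['t']); return -R.T@t, R.T@d
def onz(n,u,v,z,st=None):
    o,d=ray(n,u,v,st); return o+d*(z-o[2])/d[2]
E
python3 - <<'E'
from h import *
s=readout.get_state(); print(s)
for n in('top','scene'):
    snap(n,n+'0')
    c=vision.get_calibration(n);print(n,c)
print(vision.get_calibration('wrist'), arm.hold_point_z)
E
```

```text
{'time_s': 0.0, 'joint_positions': array([-8.60297471e+01,  3.02764127e+01,  8.21586219e+01, -9.56798063e-04,
        6.76874828e+01, -1.02269840e+01]), 'dq': array([-0.00151998,  0.05550874, -0.07973816,  0.11717038, -0.01235089,
        0.06819294]), 'tau': array([-2.34282947e-03, -4.42363465e+01, -1.78027779e+01, -5.23836861e-04,
        8.47900665e-03,  9.97282257e-10]), 'tool_pos': array([ 0.15326418, -0.60516803,  0.23034857]), 'tcp_rot': array([[ 9.69455649e-01,  2.45266624e-01, -1.63466859e-04],
       [ 2.45266408e-01, -9.69453373e-01,  2.13213052e-03],
       [ 3.64466958e-04, -2.10709891e-03, -9.99997714e-01]]), 'wrist_force': array([ 0.00312453, -0.27585252, -0.15676334]), 'torque': array([ 0.01619675, -0.00498866,  0.05074848]), 'grip_force': 0.0, 'width': 0.08501478368143622}
top {'fx': 352.8459727375933, 'fy': 352.8459727375933, 'cx': 257.7341938740949, 'cy': 195.3238521030595, 'R': array([[ 0.00934471, -0.99933544,  0.03523285],
       [-0.99640017, -0.0122746 , -0.08388112],
       [ 0.08425784, -0.03432217, -0.9958527 ]]), 't': array([-0.02227331,  0.59778962,  0.94032835])}
scene {'fx': 377.4047019425235, 'fy': 377.4047019425235, 'cx': 251.33778743814955, 'cy': 183.21679113544673, 'R': array([[-0.09905188,  0.99489398, -0.01935708],
       [ 0.70910262,  0.05692437, -0.70280374],
       [-0.69811332, -0.08334019, -0.71112039]]), 't': array([ 0.05607911, -0.34181529,  1.55848577])}
{'fx': 305.5250998841288, 'fy': 305.5250998841288, 'cx': 254.4504649819734, 'cy': 191.33705101444266, 'tool_from_camera': array([[-1.58072107e-04, -9.57097652e-01, -2.89765525e-01,
         7.46358122e-02],
       [ 9.99999985e-01, -1.73067964e-04,  2.61274597e-05,
         1.25156761e-03],
       [-7.51556597e-05, -2.89765516e-01,  9.57097665e-01,
        -1.44551225e-01],
       [ 0.00000000e+00,  0.00000000e+00,  0.00000000e+00,
         1.00000000e+00]])} 0.0187
```

View pics/top0.png

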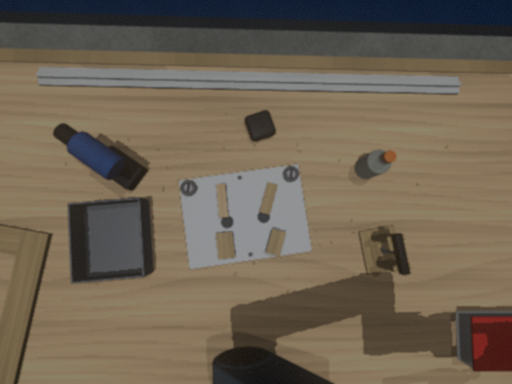

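View pics/scene0.png

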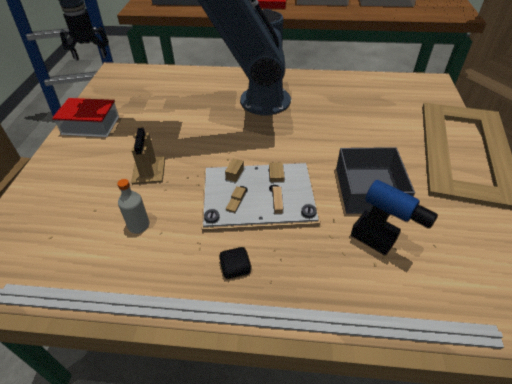

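The top view shows the bin at left (111,239), the jig at (245,217) with four offcuts at about (222,198), (268,197), (226,245) and (275,241), the locks at (189,188) and (291,174), and the cradle with the driver at (390,252). The drill, tape and glue stand behind.

```bash
python3 - <<'E'
from h import *
im=cv2.imread('pics/top0.png'); 
cv2.imwrite('pics/topc.png',cv2.resize(im[155:280,170:320],None,fx=4.6,fy=4.6,interpolation=cv2.INTER_CUBIC))
hsv=cv2.cvtColor(im,cv2.COLOR_BGR2HSV)
# plate
m=((hsv[:,:,1]<50)&(hsv[:,:,2]>110)).astype(np.uint8); m[:150]=0;m[290:]=0;m[:,:165]=0;m[:,330:]=0
cs,_=cv2.findContours(m,cv2.RETR_EXTERNAL,cv2.CHAIN_APPROX_NONE); c=max(cs,key=cv2.contourArea)
r=cv2.minAreaRect(cv2.convexHull(c)); b=cv2.boxPoints(r); P=np.array([onz('top',*p,.028) for p in b]); print('plate',r,P.round(3),P.mean(0).round(4))
hull=np.zeros_like(m); cv2.fillConvexPoly(hull,cv2.convexHull(c),1)
w=((hsv[:,:,1]>70)&(hsv[:,:,2]>60)&(hull>0)).astype(np.uint8)
cs,_=cv2.findContours(w,cv2.RETR_EXTERNAL,cv2.CHAIN_APPROX_NONE)
for c in cs:
    if cv2.contourArea(c)>60:
        r=cv2.minAreaRect(c); P=np.array([onz('top',*p,.05) for p in cv2.boxPoints(r)])
        print(np.round(r[0],1),cv2.contourArea(c),P.mean(0).round(4),np.linalg.norm(P[1]-P[0]).round(3),np.linalg.norm(P[2]-P[1]).round(3),[round(np.degrees(np.arctan2(*(e[[1,0]]))),1) for e in(P[1]-P[0],P[2]-P[1])])
for n,u,v,z in(('binTL',68,201,.09),('binTR',151,198,.09),('binBR',152,272,.09),('binBL',71,281,.09),('lockL',189,188,.044),('lockR',291,174,.044),('bar a',398,234,.145),('bar b',405,273,.145)): print(n,onz('top',u,v,z).round(3))
E
```

```text
plate ((243.98001098632812, 215.8599853515625), (90.22682189941406, 123.88512420654297), 81.8698959350586) [[ 0.637  0.206  0.028]
 [ 0.69  -0.129  0.028]
 [ 0.446 -0.163  0.028]
 [ 0.398  0.166  0.028]] [0.5428 0.0199 0.028 ]
[225.2 244.8] 345.0 [0.4645 0.0695 0.05  ] 0.041 0.065 [np.float64(-82.4), np.float64(-172.0)]
[275.1 242.7] 272.5 [ 0.471  -0.0621  0.05  ] 0.066 0.036 [np.float64(-12.5), np.float64(-102.2)]
[221.9 200.2] 190.0 [0.582  0.0801 0.05  ] 0.019 0.086 [np.float64(-83.5), np.float64(-173.3)]
[268.  198.3] 238.5 [ 0.5885 -0.0424  0.05  ] 0.081 0.025 [np.float64(-14.8), np.float64(-104.6)]
binTL [0.572 0.461 0.09 ]
binTR [0.582 0.256 0.09 ]
binBR [0.398 0.247 0.09 ]
binBL [0.376 0.444 0.09 ]
lockL [0.614 0.169 0.044]
lockR [ 0.655 -0.105  0.044]
bar a [ 0.499 -0.351  0.145]
bar b [ 0.406 -0.365  0.145]
```

View pics/topc.png

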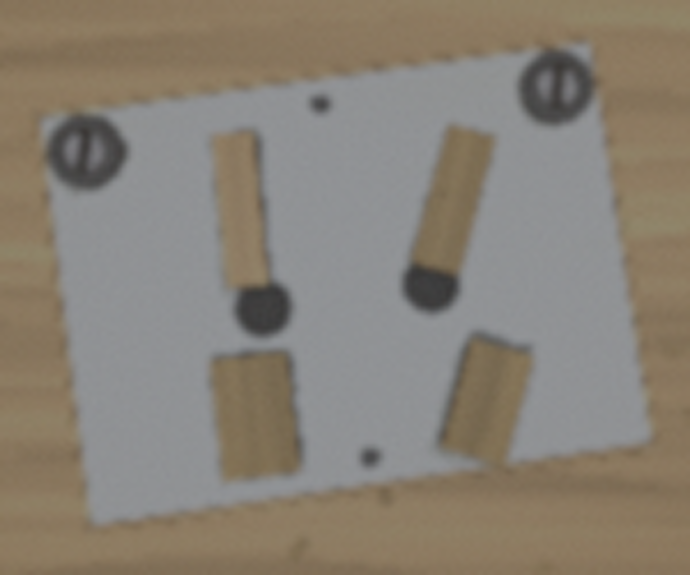

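The crop shows all four offcuts lying roughly along x: two strips at the back (left, right), the block front left and the stub front right. Lock slots are roughly along x. I move above the jig for a closer wrist look.

Emit:
{"name": "servo_tool", "arguments": {
  "targets": [
    {"tx": 0.2,"ty": -0.21,"tz": -0.02},
    {"tx": 0.39,"ty": -0.41,"tz": -0.02,"rz": 5.8},
    {"tx": 0.39,"ty": -0.41,"tz": -0.02,"rz": 5.8},
    {"tx": 0.39,"ty": -0.41,"tz": -0.02,"rz": 5.8},
    {"tx": 0.39,"ty": -0.41,"tz": -0.02,"rz": 5.8},
    {"tx": 0.39,"ty": -0.41,"tz": -0.02,"rz": 5.8},
    {"tx": 0.39,"ty": -0.41,"tz": -0.02,"rz": 5.8},
    {"tx": 0.39,"ty": -0.41,"tz": -0.02,"rz": 5.8},
    {"tx": 0.39,"ty": -0.41,"tz": -0.02,"rz": 5.8},
    {"tx": 0.39,"ty": -0.41,"tz": -0.02,"rz": 5.8}
  ]
}}

```text
$.targets[0]: bad value
```

```bash
cat >> h.py <<'E'
def yaw(s=None):
    s=s or readout.get_state(); R=np.array(s['tcp_rot']); return np.degrees(np.arctan2(R[1,0],R[0,0]))
def plan(*goals):
    "goals (x,y,z,yaw): shift/turn from the present pose, tool pointing down; each from the one before"
    s=readout.get_state(); p=np.array(s['tool_pos']); a=yaw(s)
    print('at',p.round(4),'yaw',round(a,2),'t',round(s['time_s'],2),'f',np.round(s['wrist_force'],1),'w',round(s['width'],4),'j',np.round(s['joint_positions'],0)[[0,5]])
    for g in goals:
        d=np.array(g[:3])-p; c,n=np.cos(np.radians(a)),np.sin(np.radians(a))
        print('tx %.4f ty %.4f tz %.4f rz %.1f'%(c*d[0]+n*d[1],n*d[0]-c*d[1],-d[2],a-g[3]))
        p=np.array(g[:3]);a=g[3]
E
python3 -c "
from h import *
plan((.5,.015,.25,8.4))"
```

```text
at [ 0.1533 -0.6053  0.2304] yaw 14.2 t 0.1 f [-0.7 -0.7 -0.2] w 0.0858 j [-86. -10.]
tx 0.4883 ty -0.5163 tz -0.0196 rz 5.8
```

The rows seem to need all seven fields.

Emit:
{"name": "servo_tool", "arguments": {
  "targets": [
    {"rx": 0,"ry": 0,"rz": 3,"tx": 0.39,"ty": -0.41,"tz": -0.02,"claw": 0},
    {"rx": 0,"ry": 0,"rz": 5.8,"tx": 0.39,"ty": -0.41,"tz": -0.02,"claw": 0},
    {"rx": 0,"ry": 0,"rz": 5.8,"tx": 0.39,"ty": -0.41,"tz": -0.02,"claw": 0},
    {"rx": 0,"ry": 0,"rz": 5.8,"tx": 0.39,"ty": -0.41,"tz": -0.02,"claw": 0},
    {"rx": 0,"ry": 0,"rz": 5.8,"tx": 0.39,"ty": -0.41,"tz": -0.02,"claw": 0},
    {"rx": 0,"ry": 0,"rz": 5.8,"tx": 0.39,"ty": -0.41,"tz": -0.02,"claw": 0},
    {"rx": 0,"ry": 0,"rz": 5.8,"tx": 0.39,"ty": -0.41,"tz": -0.02,"claw": 0},
    {"rx": 0,"ry": 0,"rz": 5.8,"tx": 0.39,"ty": -0.41,"tz": -0.02,"claw": 0},
    {"rx": 0,"ry": 0,"rz": 5.8,"tx": 0.39,"ty": -0.41,"tz": -0.02,"claw": 0},
    {"rx": 0,"ry": 0,"rz": 5.8,"tx": 0.39,"ty": -0.41,"tz": -0.02,"claw": 0}
  ]
}}

```text
time_s: 1.35
tool_pos: [0.4317, -0.1089, 0.2513]
tcp_rot: [[0.988, 0.153, -0.0], [0.153, -0.988, 0.001], [0.0, -0.001, -1.0]]
wrist_force: [-1.0, -0.6, -0.1]
width: 0.0853
grip_force: 0.0
```

```bash
python3 -c "
from h import *
plan((.5,.015,.25,8.4))"
```

```text
at [ 0.4317 -0.1089  0.2513] yaw 8.82 t 1.35 f [-1.  -0.6 -0.1] w 0.0853 j [-29.  53.]
tx 0.0865 ty -0.1120 tz 0.0013 rz 0.4
```

Emit:
{"name": "servo_tool", "arguments": {
  "targets": [
    {"rx": 0,"ry": 0,"rz": 0.4,"tx": 0.04,"ty": -0.055,"tz": 0,"claw": 0},
    {"rx": 0,"ry": 0,"rz": 0.4,"tx": 0.087,"ty": -0.112,"tz": 0,"claw": 0},
    {"rx": 0,"ry": 0,"rz": 0.4,"tx": 0.087,"ty": -0.112,"tz": 0,"claw": 0},
    {"rx": 0,"ry": 0,"rz": 0.4,"tx": 0.087,"ty": -0.112,"tz": 0,"claw": 0}
  ]
}}

```text
time_s: 1.85
tool_pos: [0.5004, 0.0105, 0.2509]
tcp_rot: [[0.99, 0.14, -0.001], [0.14, -0.99, -0.001], [-0.001, 0.0, -1.0]]
wrist_force: [-0.4, -0.6, -0.0]
width: 0.0853
grip_force: 0.0
```

```bash
python3 - <<'E'
from h import *
plan()
im=snap('wrist','w0')[:,:,::-1].copy()
cv2.imwrite('pics/w0.png',im)
E
```

```text
at [0.5004 0.0105 0.2509] yaw 8.08 t 1.85 f [-0.4 -0.6 -0. ] w 0.0853 j [-12.  70.]
```

View pics/w0.png

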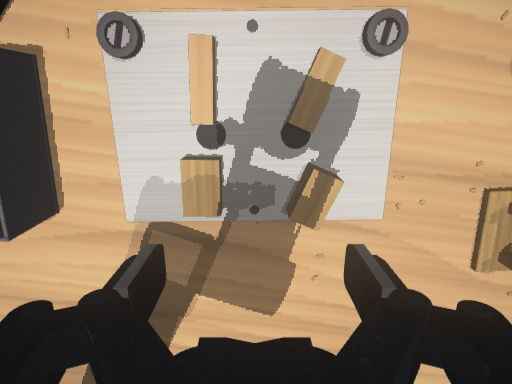

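The wrist view shows the four offcuts at (202,80), (317,90), (201,186), (316,194), with the locks at (120,35) and (386,32), all clear.

```bash
python3 - <<'E'
from h import *
s=readout.get_state()
Q={'stripL':([(188,34),(215,36),(214,124),(190,125)],.05),'stripR':([(323,48),(346,60),(308,132),(288,122)],.05),
'block':([(180,157),(222,156),(221,215),(184,216)],.05),'stub':([(311,163),(343,182),(320,228),(289,209)],.066)}
for k,(q,z) in Q.items():
    P=np.array([onz('wrist',*p,z,s) for p in q]); e=P[0]-P[3]+P[1]-P[2]; w=P[1]-P[0]
    print(k,P.mean(0).round(4),'L',np.linalg.norm(e/2).round(3),'W',np.linalg.norm(w).round(3),'yaw',np.degrees(np.arctan2(e[1],e[0])).round(1))
for n,u,v in(('L',120,35),('R',386,32)): print(n,onz('wrist',u,v,.044,s).round(4))
im=cv2.imread('pics/w0.png')
a=cv2.resize(im[0:70,85:155],(400,400),interpolation=cv2.INTER_CUBIC);b=cv2.resize(im[0:70,350:420],(400,400),interpolation=cv2.INTER_CUBIC)
cv2.imwrite('pics/locks0.png',np.hstack([a,b]))
E
```

```text
stripL [0.5834 0.0769 0.05  ] L 0.09 W 0.028 yaw 5.4
stripR [ 0.5901 -0.0453  0.05  ] L 0.082 W 0.027 yaw -17.1
block [0.467  0.0664 0.05  ] L 0.072 W 0.048 yaw 6.5
stub [ 0.479  -0.0644  0.066 ] L 0.059 W 0.043 yaw -14.2
L [0.6172 0.1661 0.044 ]
R [ 0.6584 -0.1071  0.044 ]
```

```bash
python3 - <<'E'
from h import *
plan((.479,-.064,.15,-14),(.479,-.064,.036,-14),(.479,-.064,.20,-14),(.45,.37,.20,-14),(.45,.37,.10,-14))
E
```

```text
at [0.4999 0.0098 0.2509] yaw 7.99 t 1.9 f [-1.2 -1.3 -0.6] w 0.0855 j [-12.  70.]
tx -0.0309 ty 0.0701 tz 0.1009 rz 22.0
tx 0.0000 ty -0.0000 tz 0.1140 rz 0.0
tx 0.0000 ty -0.0000 tz -0.1640 rz 0.0
tx -0.1331 ty -0.4141 tz -0.0000 rz 0.0
tx 0.0000 ty -0.0000 tz 0.1000 rz 0.0
```

View pics/locks0.png

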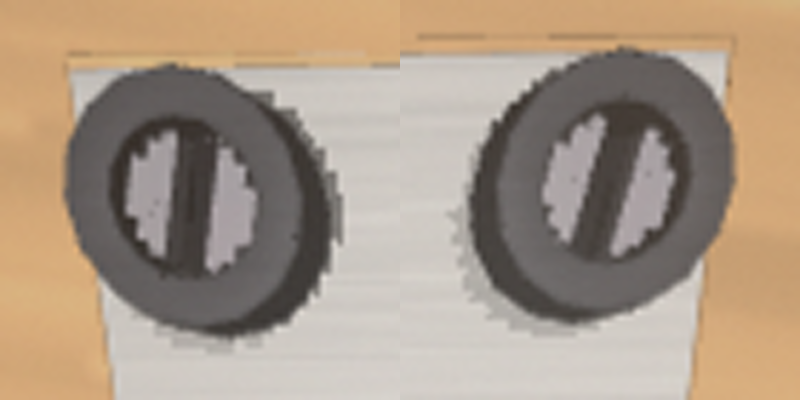

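The crop shows both slots close to the tool's x axis, left leaning slightly one way and right the other. I grasp the stub first.

Emit:
{"name": "servo_tool", "arguments": {
  "force": 50,
  "targets": [
    {"rx": 0,"ry": 0,"rz": 10,"tx": -0.031,"ty": 0.07,"tz": 0.03,"claw": 0},
    {"rx": 0,"ry": 0,"rz": 20,"tx": -0.031,"ty": 0.07,"tz": 0.07,"claw": 0},
    {"rx": 0,"ry": 0,"rz": 22,"tx": -0.031,"ty": 0.07,"tz": 0.12,"claw": 0},
    {"rx": 0,"ry": 0,"rz": 22,"tx": -0.031,"ty": 0.07,"tz": 0.17,"claw": 0},
    {"rx": 0,"ry": 0,"rz": 22,"tx": -0.031,"ty": 0.07,"tz": 0.213,"claw": 0},
    {"rx": 0,"ry": 0,"rz": 22,"tx": -0.031,"ty": 0.07,"tz": 0.213,"claw": 0},
    {"rx": 0,"ry": 0,"rz": 22,"tx": -0.031,"ty": 0.07,"tz": 0.213,"claw": 255},
    {"rx": 0,"ry": 0,"rz": 22,"tx": -0.031,"ty": 0.07,"tz": 0.213,"claw": 255},
    {"rx": 0,"ry": 0,"rz": 22,"tx": -0.031,"ty": 0.07,"tz": 0.213,"claw": 255},
    {"rx": 0,"ry": 0,"rz": 22,"tx": -0.031,"ty": 0.07,"tz": 0.213,"claw": 255}
  ]
}}

```text
time_s: 3.15
tool_pos: [0.4807, -0.0634, 0.0403]
tcp_rot: [[0.97, -0.241, 0.004], [-0.241, -0.97, -0.002], [0.004, 0.001, -1.0]]
wrist_force: [-0.3, -1.8, 6.2]
width: 0.0369
grip_force: 51.1
```

Emit:
{"name": "servo_tool", "arguments": {
  "targets": [
    {"rx": 0,"ry": 0,"rz": 0,"tx": 0,"ty": 0,"tz": 0,"claw": 255},
    {"rx": 0,"ry": 0,"rz": 0,"tx": 0,"ty": 0,"tz": 0,"claw": 255},
    {"rx": 0,"ry": 0,"rz": 0,"tx": 0,"ty": 0,"tz": -0.05,"claw": 255},
    {"rx": 0,"ry": 0,"rz": 0,"tx": 0,"ty": 0,"tz": -0.11,"claw": 255},
    {"rx": 0,"ry": 0,"rz": 0,"tx": 0,"ty": 0,"tz": -0.16,"claw": 255},
    {"rx": 0,"ry": 0,"rz": 0,"tx": 0,"ty": 0,"tz": -0.16,"claw": 255}
  ]
}}

```text
time_s: 3.9
tool_pos: [0.4823, -0.0636, 0.2032]
tcp_rot: [[0.97, -0.241, 0.011], [-0.241, -0.97, -0.004], [0.012, 0.001, -1.0]]
wrist_force: [0.1, -0.1, -1.4]
width: 0.0369
grip_force: 50.6
```

Emit:
{"name": "servo_tool", "arguments": {
  "targets": [
    {"rx": 0,"ry": 0,"rz": 0,"tx": -0.13,"ty": -0.404,"tz": 0,"claw": 255},
    {"rx": 0,"ry": 0,"rz": 0,"tx": -0.13,"ty": -0.404,"tz": 0,"claw": 255},
    {"rx": 0,"ry": 0,"rz": 0,"tx": -0.13,"ty": -0.404,"tz": 0,"claw": 255},
    {"rx": 0,"ry": 0,"rz": 0,"tx": -0.13,"ty": -0.404,"tz": 0,"claw": 255},
    {"rx": 0,"ry": 0,"rz": 0,"tx": -0.13,"ty": -0.404,"tz": 0,"claw": 255},
    {"rx": 0,"ry": 0,"rz": 0,"tx": -0.13,"ty": -0.404,"tz": 0,"claw": 255},
    {"rx": 0,"ry": 0,"rz": 0,"tx": -0.13,"ty": -0.404,"tz": 0,"claw": 255},
    {"rx": 0,"ry": 0,"rz": 0,"tx": -0.13,"ty": -0.404,"tz": 0,"claw": 255},
    {"rx": 0,"ry": 0,"rz": 0,"tx": -0.13,"ty": -0.404,"tz": 0,"claw": 255}
  ]
}}

```text
time_s: 5.03
tool_pos: [0.45, 0.3598, 0.1973]
tcp_rot: [[0.971, -0.241, -0.002], [-0.241, -0.971, -0.002], [-0.002, 0.002, -1.0]]
wrist_force: [0.8, -0.7, -0.4]
width: 0.0371
grip_force: 50.7
```

Emit:
{"name": "servo_tool", "arguments": {
  "targets": [
    {"rx": 0,"ry": 0,"rz": 0,"tx": 0,"ty": 0,"tz": 0.05,"claw": 255},
    {"rx": 0,"ry": 0,"rz": 0,"tx": 0,"ty": 0,"tz": 0.11,"claw": 255},
    {"rx": 0,"ry": 0,"rz": 0,"tx": 0,"ty": 0,"tz": 0.11,"claw": 255},
    {"rx": 0,"ry": 0,"rz": 0,"tx": 0,"ty": 0,"tz": 0.11,"claw": 80},
    {"rx": 0,"ry": 0,"rz": 0,"tx": 0,"ty": 0,"tz": 0.11,"claw": 80},
    {"rx": 0,"ry": 0,"rz": 0,"tx": 0,"ty": 0,"tz": 0.11,"claw": 80},
    {"rx": 0,"ry": 0,"rz": 0,"tx": 0,"ty": 0,"tz": 0.05,"claw": 80},
    {"rx": 0,"ry": 0,"rz": 0,"tx": 0,"ty": 0,"tz": 0,"claw": 80},
    {"rx": 0,"ry": 0,"rz": 0,"tx": 0,"ty": 0,"tz": 0,"claw": 0}
  ]
}}

```text
time_s: 6.15
tool_pos: [0.4542, 0.3624, 0.2043]
tcp_rot: [[0.97, -0.241, 0.011], [-0.241, -0.97, 0.006], [0.01, -0.008, -1.0]]
wrist_force: [0.2, -0.3, -0.4]
width: 0.0751
grip_force: 0.0
```

```bash
cat >> h.py <<'E'
def pieces():
    im=vision.get_image('top')[:,:,::-1].copy(); hsv=cv2.cvtColor(im,cv2.COLOR_BGR2HSV)
    pts=np.array([[178,180],[302,166],[312,249],[190,268]]); hull=np.zeros(im.shape[:2],np.uint8); cv2.fillConvexPoly(hull,pts,1); hull=cv2.erode(hull,np.ones((5,5)))
    w=((hsv[:,:,1]>70)&(hsv[:,:,2]>50)&(hull>0)).astype(np.uint8)
    for c in cv2.findContours(w,cv2.RETR_EXTERNAL,cv2.CHAIN_APPROX_NONE)[0]:
        if cv2.contourArea(c)>60:
            r=cv2.minAreaRect(c); P=np.array([onz('top',*p,.05) for p in cv2.boxPoints(r)])
            print('piece',np.round(r[0],1),cv2.contourArea(c),P.mean(0)[:2].round(3),[(np.linalg.norm(e).round(3),round(float(np.degrees(np.arctan2(e[1],e[0]))),1)) for e in(P[1]-P[0],P[2]-P[1])])
    return im
E
python3 - <<'E'
from h import *
im=pieces(); cv2.imwrite('pics/t1.png',cv2.resize(im[140:300,40:330],None,fx=2.5,fy=2.5))
plan((.467,.066,.15,6.5),(.467,.066,.031,6.5))
E
```

```text
piece [225.2 244.8] 345.0 [0.465 0.069] [(np.float64(0.041), -82.4), (np.float64(0.065), -172.0)]
piece [221.9 200.2] 186.5 [0.582 0.08 ] [(np.float64(0.019), -83.5), (np.float64(0.086), -173.3)]
piece [267.9 198.2] 237.5 [ 0.589 -0.042] [(np.float64(0.081), -13.5), (np.float64(0.025), -103.3)]
at [0.4525 0.3614 0.2018] yaw -13.98 t 6.2 f [-0.5  0.4 -0.3] w 0.0814 j [ 28. 132.]
tx 0.0855 ty 0.2832 tz 0.0518 rz -20.5
tx 0.0000 ty 0.0000 tz 0.1190 rz 0.0
```

View pics/t1.png

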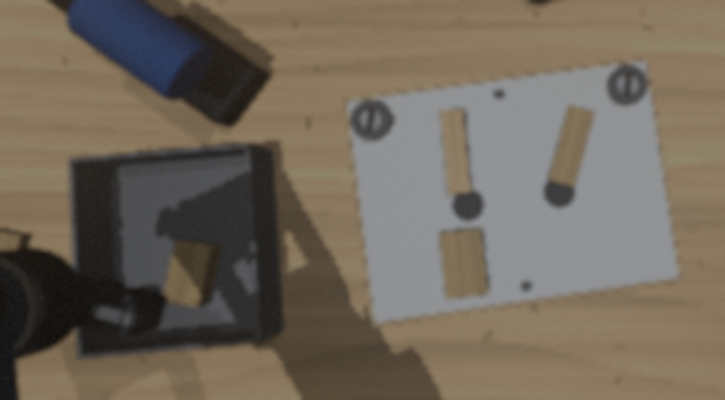

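The stub lies in the bin; the other three have not moved. Block next.

Emit:
{"name": "servo_tool", "arguments": {
  "targets": [
    {"rx": 0,"ry": 0,"rz": -10,"tx": 0.02,"ty": 0.06,"tz": 0,"claw": 0},
    {"rx": 0,"ry": 0,"rz": -20.5,"tx": 0.04,"ty": 0.12,"tz": 0,"claw": 0},
    {"rx": 0,"ry": 0,"rz": -20.5,"tx": 0.06,"ty": 0.18,"tz": 0,"claw": 0},
    {"rx": 0,"ry": 0,"rz": -20.5,"tx": 0.075,"ty": 0.24,"tz": 0.02,"claw": 0},
    {"rx": 0,"ry": 0,"rz": -20.5,"tx": 0.087,"ty": 0.284,"tz": 0.06,"claw": 0},
    {"rx": 0,"ry": 0,"rz": -20.5,"tx": 0.087,"ty": 0.284,"tz": 0.06,"claw": 0},
    {"rx": 0,"ry": 0,"rz": -20.5,"tx": 0.087,"ty": 0.284,"tz": 0.11,"claw": 0},
    {"rx": 0,"ry": 0,"rz": -20.5,"tx": 0.087,"ty": 0.284,"tz": 0.15,"claw": 0},
    {"rx": 0,"ry": 0,"rz": -20.5,"tx": 0.087,"ty": 0.284,"tz": 0.166,"claw": 0},
    {"rx": 0,"ry": 0,"rz": -20.5,"tx": 0.087,"ty": 0.284,"tz": 0.168,"claw": 0}
  ]
}}

```text
time_s: 7.45
tool_pos: [0.4658, 0.065, 0.0292]
tcp_rot: [[0.993, 0.114, -0.003], [0.114, -0.993, 0.0], [-0.003, -0.001, -1.0]]
wrist_force: [-0.7, 0.0, -0.3]
width: 0.0856
grip_force: 0.0
```

Emit:
{"name": "servo_tool", "arguments": {
  "targets": [
    {"rx": 0,"ry": 0,"rz": 0,"tx": 0,"ty": 0,"tz": 0,"claw": 255},
    {"rx": 0,"ry": 0,"rz": 0,"tx": 0,"ty": 0,"tz": 0,"claw": 255},
    {"rx": 0,"ry": 0,"rz": 0,"tx": 0,"ty": 0,"tz": 0,"claw": 255},
    {"rx": 0,"ry": 0,"rz": 0,"tx": 0,"ty": 0,"tz": 0,"claw": 255},
    {"rx": 0,"ry": 0,"rz": 0,"tx": 0,"ty": 0,"tz": 0,"claw": 255},
    {"rx": 0,"ry": 0,"rz": 0,"tx": 0,"ty": 0,"tz": -0.06,"claw": 255},
    {"rx": 0,"ry": 0,"rz": 0,"tx": 0,"ty": 0,"tz": -0.12,"claw": 255},
    {"rx": 0,"ry": 0,"rz": 0,"tx": 0,"ty": 0,"tz": -0.17,"claw": 255},
    {"rx": 0,"ry": 0,"rz": 0,"tx": 0,"ty": 0,"tz": -0.17,"claw": 255}
  ]
}}

```text
time_s: 8.57
tool_pos: [0.4696, 0.0638, 0.2044]
tcp_rot: [[0.994, 0.113, 0.01], [0.113, -0.994, -0.001], [0.01, 0.002, -1.0]]
wrist_force: [0.2, 0.1, -0.7]
width: 0.0439
grip_force: 51.3
```

```bash
python3 - <<'E'
from h import *
plan((.51,.345,.20,6.5),(.51,.345,.09,6.5),(.51,.345,.2,6.5),(.589,-.044,.2,-15.5))
E
```

```text
at [0.4696 0.0638 0.2044] yaw 6.51 t 8.57 f [ 0.2  0.1 -0.7] w 0.0439 j [-6. 78.]
tx 0.0720 ty -0.2748 tz 0.0044 rz 0.0
tx 0.0000 ty 0.0000 tz 0.1100 rz 0.0
tx 0.0000 ty 0.0000 tz -0.1100 rz 0.0
tx 0.0345 ty 0.3954 tz -0.0000 rz 22.0
```

Emit:
{"name": "servo_tool", "arguments": {
  "targets": [
    {"rx": 0,"ry": 0,"rz": 0,"tx": 0.015,"ty": -0.06,"tz": 0,"claw": 255},
    {"rx": 0,"ry": 0,"rz": 0,"tx": 0.03,"ty": -0.12,"tz": 0,"claw": 255},
    {"rx": 0,"ry": 0,"rz": 0,"tx": 0.05,"ty": -0.18,"tz": 0,"claw": 255},
    {"rx": 0,"ry": 0,"rz": 0,"tx": 0.065,"ty": -0.24,"tz": 0,"claw": 255},
    {"rx": 0,"ry": 0,"rz": 0,"tx": 0.073,"ty": -0.275,"tz": 0,"claw": 255},
    {"rx": 0,"ry": 0,"rz": 0,"tx": 0.073,"ty": -0.275,"tz": 0.04,"claw": 255},
    {"rx": 0,"ry": 0,"rz": 0,"tx": 0.073,"ty": -0.275,"tz": 0.1,"claw": 255},
    {"rx": 0,"ry": 0,"rz": 0,"tx": 0.073,"ty": -0.275,"tz": 0.1,"claw": 255},
    {"rx": 0,"ry": 0,"rz": 0,"tx": 0.073,"ty": -0.275,"tz": 0.1,"claw": 60},
    {"rx": 0,"ry": 0,"rz": 0,"tx": 0.073,"ty": -0.275,"tz": 0.1,"claw": 60}
  ]
}}

```text
time_s: 9.82
tool_pos: [0.5102, 0.3461, 0.1032]
tcp_rot: [[0.994, 0.113, 0.005], [0.113, -0.994, 0.002], [0.005, -0.002, -1.0]]
wrist_force: [-0.9, 0.4, -0.6]
width: 0.0656
grip_force: 0.0
```

Emit:
{"name": "servo_tool", "arguments": {
  "targets": [
    {"rx": 0,"ry": 0,"rz": 0,"tx": 0,"ty": 0,"tz": 0,"claw": 60},
    {"rx": 0,"ry": 0,"rz": 0,"tx": 0,"ty": 0,"tz": -0.05,"claw": 60},
    {"rx": 0,"ry": 0,"rz": 0,"tx": 0,"ty": 0,"tz": -0.1,"claw": 60},
    {"rx": 0,"ry": 0,"rz": 0,"tx": 0,"ty": 0,"tz": -0.1,"claw": 60}
  ]
}}

```text
time_s: 10.32
tool_pos: [0.5116, 0.347, 0.2067]
tcp_rot: [[0.994, 0.113, 0.012], [0.113, -0.994, 0.005], [0.012, -0.004, -1.0]]
wrist_force: [0.9, -0.3, -0.2]
width: 0.0649
grip_force: 0.0
```

```bash
python3 - <<'E'
from h import *
im=pieces(); cv2.imwrite('pics/t2.png',cv2.resize(im[140:300,40:330],None,fx=2.5,fy=2.5))
plan((.5895,-.044,.15,-15.5),(.5895,-.044,.030,-15.5))
E
```

```text
piece [222.  200.2] 184.5 [0.582 0.08 ] [(np.float64(0.019), -83.5), (np.float64(0.086), -173.3)]
piece [268.  198.3] 233.0 [ 0.588 -0.042] [(np.float64(0.08), -15.4), (np.float64(0.025), -105.3)]
at [0.5099 0.3461 0.204 ] yaw 6.5 t 10.38 f [-1.3 -0.5  0.2] w 0.065 j [ 24. 107.]
tx 0.0350 ty 0.3966 tz 0.0540 rz 22.0
tx 0.0000 ty -0.0000 tz 0.1200 rz 0.0
```

Emit:
{"name": "servo_tool", "arguments": {
  "targets": [
    {"rx": 0,"ry": 0,"rz": 10,"tx": 0.005,"ty": 0.06,"tz": 0,"claw": 60},
    {"rx": 0,"ry": 0,"rz": 20,"tx": 0.01,"ty": 0.12,"tz": 0,"claw": 60},
    {"rx": 0,"ry": 0,"rz": 22,"tx": 0.015,"ty": 0.18,"tz": 0,"claw": 60},
    {"rx": 0,"ry": 0,"rz": 22,"tx": 0.02,"ty": 0.24,"tz": 0,"claw": 60},
    {"rx": 0,"ry": 0,"rz": 22,"tx": 0.03,"ty": 0.3,"tz": 0,"claw": 60},
    {"rx": 0,"ry": 0,"rz": 22,"tx": 0.035,"ty": 0.36,"tz": 0,"claw": 60},
    {"rx": 0,"ry": 0,"rz": 22,"tx": 0.036,"ty": 0.396,"tz": 0.04,"claw": 60},
    {"rx": 0,"ry": 0,"rz": 22,"tx": 0.036,"ty": 0.396,"tz": 0.08,"claw": 60},
    {"rx": 0,"ry": 0,"rz": 22,"tx": 0.036,"ty": 0.396,"tz": 0.12,"claw": 60},
    {"rx": 0,"ry": 0,"rz": 22,"tx": 0.036,"ty": 0.396,"tz": 0.15,"claw": 60}
  ]
}}

```text
time_s: 11.62
tool_pos: [0.587, -0.0438, 0.0476]
tcp_rot: [[0.963, -0.268, -0.004], [-0.268, -0.963, 0.001], [-0.004, -0.0, -1.0]]
wrist_force: [-0.1, -0.3, -0.1]
width: 0.0651
grip_force: 0.0
```

Emit:
{"name": "servo_tool", "arguments": {
  "targets": [
    {"rx": 0,"ry": 0,"rz": 0,"tx": 0,"ty": 0,"tz": 0.02,"claw": 60},
    {"rx": 0,"ry": 0,"rz": 0,"tx": 0,"ty": 0,"tz": 0.021,"claw": 60},
    {"rx": 0,"ry": 0,"rz": 0,"tx": 0,"ty": 0,"tz": 0.021,"claw": 255},
    {"rx": 0,"ry": 0,"rz": 0,"tx": 0,"ty": 0,"tz": 0.021,"claw": 255},
    {"rx": 0,"ry": 0,"rz": 0,"tx": 0,"ty": 0,"tz": 0.021,"claw": 255},
    {"rx": 0,"ry": 0,"rz": 0,"tx": 0,"ty": 0,"tz": 0.021,"claw": 255},
    {"rx": 0,"ry": 0,"rz": 0,"tx": 0,"ty": 0,"tz": 0.021,"claw": 255},
    {"rx": 0,"ry": 0,"rz": 0,"tx": 0,"ty": 0,"tz": -0.04,"claw": 255},
    {"rx": 0,"ry": 0,"rz": 0,"tx": 0,"ty": 0,"tz": -0.1,"claw": 255},
    {"rx": 0,"ry": 0,"rz": 0,"tx": 0,"ty": 0,"tz": -0.15,"claw": 255}
  ]
}}

```text
time_s: 12.88
tool_pos: [0.589, -0.0439, 0.2024]
tcp_rot: [[0.964, -0.267, 0.001], [-0.267, -0.964, -0.0], [0.001, -0.0, -1.0]]
wrist_force: [-0.1, -0.1, 0.2]
width: 0.0289
grip_force: 49.6
```

```bash
python3 - <<'E'
from h import *
snap('wrist','w2')
plan((.48,.345,.20,-15.5),(.583,.0785,.2,6))
E
```

```text
at [ 0.5928 -0.0447  0.2093] yaw -15.48 t 12.93 f [2.5 0.4 3.9] w 0.0287 j [-15.  90.]
tx -0.2127 ty -0.3455 tz 0.0093 rz 0.0
tx 0.1705 ty 0.2293 tz -0.0000 rz -21.5
```

View pics/w2.png

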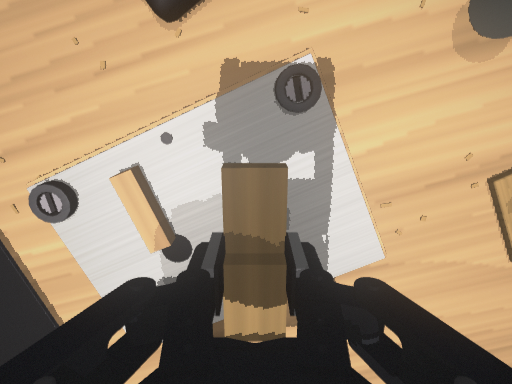

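The lapped piece is held firmly between the pads; the left strip is still in place. On to the bin.

Emit:
{"name": "servo_tool", "arguments": {
  "targets": [
    {"rx": 0,"ry": 0,"rz": 0,"tx": -0.209,"ty": -0.346,"tz": 0,"claw": 255},
    {"rx": 0,"ry": 0,"rz": 0,"tx": -0.209,"ty": -0.346,"tz": 0,"claw": 255},
    {"rx": 0,"ry": 0,"rz": 0,"tx": -0.209,"ty": -0.346,"tz": 0,"claw": 255},
    {"rx": 0,"ry": 0,"rz": 0,"tx": -0.209,"ty": -0.346,"tz": 0,"claw": 255},
    {"rx": 0,"ry": 0,"rz": 0,"tx": -0.209,"ty": -0.346,"tz": 0,"claw": 255},
    {"rx": 0,"ry": 0,"rz": 0,"tx": -0.209,"ty": -0.346,"tz": 0,"claw": 255},
    {"rx": 0,"ry": 0,"rz": 0,"tx": -0.209,"ty": -0.346,"tz": 0,"claw": 255},
    {"rx": 0,"ry": 0,"rz": 0,"tx": -0.209,"ty": -0.346,"tz": 0.06,"claw": 255},
    {"rx": 0,"ry": 0,"rz": 0,"tx": -0.209,"ty": -0.346,"tz": 0.1,"claw": 255},
    {"rx": 0,"ry": 0,"rz": 0,"tx": -0.209,"ty": -0.346,"tz": 0.1,"claw": 255}
  ]
}}

```text
time_s: 14.18
tool_pos: [0.477, 0.3441, 0.097]
tcp_rot: [[0.964, -0.267, -0.008], [-0.267, -0.964, -0.004], [-0.007, 0.006, -1.0]]
wrist_force: [-0.4, -0.4, -0.8]
width: 0.029
grip_force: 49.6
```

Emit:
{"name": "servo_tool", "arguments": {
  "targets": [
    {"rx": 0,"ry": 0,"rz": 0,"tx": 0,"ty": 0,"tz": 0,"claw": 60},
    {"rx": 0,"ry": 0,"rz": 0,"tx": 0,"ty": 0,"tz": 0,"claw": 60},
    {"rx": 0,"ry": 0,"rz": 0,"tx": 0,"ty": 0,"tz": 0,"claw": 60},
    {"rx": 0,"ry": 0,"rz": 0,"tx": 0,"ty": 0,"tz": -0.05,"claw": 60},
    {"rx": 0,"ry": 0,"rz": 0,"tx": 0,"ty": 0,"tz": -0.1,"claw": 60},
    {"rx": 0,"ry": 0,"rz": 0,"tx": 0,"ty": 0,"tz": -0.1,"claw": 60}
  ]
}}

```text
time_s: 14.92
tool_pos: [0.4831, 0.3468, 0.2058]
tcp_rot: [[0.964, -0.267, 0.011], [-0.267, -0.964, 0.005], [0.009, -0.008, -1.0]]
wrist_force: [0.5, -0.2, 0.6]
width: 0.0655
grip_force: 0.0
```

```bash
python3 - <<'E'
from h import *
im=pieces()
plan((.583,.0785,.15,6),(.583,.0785,.030,6))
E
```

```text
piece [222.  200.1] 181.5 [0.582 0.08 ] [(np.float64(0.019), -83.5), (np.float64(0.085), -173.3)]
at [0.4813 0.346  0.2033] yaw -15.51 t 14.97 f [-0.3  0.5  0.6] w 0.0658 j [ 25. 130.]
tx 0.1695 ty 0.2306 tz 0.0533 rz -21.5
tx 0.0000 ty 0.0000 tz 0.1200 rz 0.0
```

Emit:
{"name": "servo_tool", "arguments": {
  "targets": [
    {"rx": 0,"ry": 0,"rz": -10,"tx": 0.035,"ty": 0.05,"tz": 0,"claw": 80},
    {"rx": 0,"ry": 0,"rz": -20,"tx": 0.07,"ty": 0.1,"tz": 0,"claw": 80},
    {"rx": 0,"ry": 0,"rz": -21.5,"tx": 0.105,"ty": 0.145,"tz": 0,"claw": 80},
    {"rx": 0,"ry": 0,"rz": -21.5,"tx": 0.14,"ty": 0.19,"tz": 0,"claw": 80},
    {"rx": 0,"ry": 0,"rz": -21.5,"tx": 0.171,"ty": 0.23,"tz": 0.01,"claw": 80},
    {"rx": 0,"ry": 0,"rz": -21.5,"tx": 0.171,"ty": 0.23,"tz": 0.05,"claw": 80},
    {"rx": 0,"ry": 0,"rz": -21.5,"tx": 0.171,"ty": 0.23,"tz": 0.1,"claw": 80},
    {"rx": 0,"ry": 0,"rz": -21.5,"tx": 0.171,"ty": 0.23,"tz": 0.14,"claw": 80},
    {"rx": 0,"ry": 0,"rz": -21.5,"tx": 0.171,"ty": 0.23,"tz": 0.165,"claw": 80},
    {"rx": 0,"ry": 0,"rz": -21.5,"tx": 0.171,"ty": 0.23,"tz": 0.17,"claw": 80}
  ]
}}

```text
time_s: 16.23
tool_pos: [0.5807, 0.078, 0.0275]
tcp_rot: [[0.995, 0.104, -0.007], [0.104, -0.995, 0.0], [-0.007, -0.001, -1.0]]
wrist_force: [0.6, -0.2, 0.5]
width: 0.0589
grip_force: 0.0
```

Emit:
{"name": "servo_tool", "arguments": {
  "targets": [
    {"rx": 0,"ry": 0,"rz": 0,"tx": 0,"ty": 0,"tz": 0,"claw": 80},
    {"rx": 0,"ry": 0,"rz": 0,"tx": 0,"ty": 0,"tz": 0,"claw": 255},
    {"rx": 0,"ry": 0,"rz": 0,"tx": 0,"ty": 0,"tz": 0,"claw": 255},
    {"rx": 0,"ry": 0,"rz": 0,"tx": 0,"ty": 0,"tz": 0,"claw": 255},
    {"rx": 0,"ry": 0,"rz": 0,"tx": 0,"ty": 0,"tz": 0,"claw": 255},
    {"rx": 0,"ry": 0,"rz": 0,"tx": 0,"ty": 0,"tz": 0,"claw": 255},
    {"rx": 0,"ry": 0,"rz": 0,"tx": 0,"ty": 0,"tz": -0.05,"claw": 255},
    {"rx": 0,"ry": 0,"rz": 0,"tx": 0,"ty": 0,"tz": -0.11,"claw": 255},
    {"rx": 0,"ry": 0,"rz": 0,"tx": 0,"ty": 0,"tz": -0.17,"claw": 255}
  ]
}}

```text
time_s: 17.35
tool_pos: [0.5828, 0.0781, 0.2019]
tcp_rot: [[0.995, 0.104, -0.001], [0.104, -0.995, 0.0], [-0.001, -0.0, -1.0]]
wrist_force: [1.0, 0.8, -0.5]
width: 0.024
grip_force: 49.2
```

```bash
python3 - <<'E'
from h import *
plan((.48,.35,.20,6))
E
```

```text
at [0.5828 0.0781 0.2019] yaw 6.0 t 17.35 f [ 1.   0.8 -0.5] w 0.024 j [-3. 81.]
tx -0.0738 ty -0.2812 tz 0.0019 rz -0.0
```

Emit:
{"name": "servo_tool", "arguments": {
  "targets": [
    {"rx": 0,"ry": 0,"rz": 0,"tx": -0.074,"ty": -0.281,"tz": 0,"claw": 255},
    {"rx": 0,"ry": 0,"rz": 0,"tx": -0.074,"ty": -0.281,"tz": 0,"claw": 255},
    {"rx": 0,"ry": 0,"rz": 0,"tx": -0.074,"ty": -0.281,"tz": 0,"claw": 255},
    {"rx": 0,"ry": 0,"rz": 0,"tx": -0.074,"ty": -0.281,"tz": 0,"claw": 255},
    {"rx": 0,"ry": 0,"rz": 0,"tx": -0.074,"ty": -0.281,"tz": 0,"claw": 255},
    {"rx": 0,"ry": 0,"rz": 0,"tx": -0.074,"ty": -0.281,"tz": 0.05,"claw": 255},
    {"rx": 0,"ry": 0,"rz": 0,"tx": -0.074,"ty": -0.281,"tz": 0.095,"claw": 255},
    {"rx": 0,"ry": 0,"rz": 0,"tx": -0.074,"ty": -0.281,"tz": 0.095,"claw": 255},
    {"rx": 0,"ry": 0,"rz": 0,"tx": -0.074,"ty": -0.281,"tz": 0.095,"claw": 60},
    {"rx": 0,"ry": 0,"rz": 0,"tx": -0.074,"ty": -0.281,"tz": 0.095,"claw": 60}
  ]
}}

```text
time_s: 18.6
tool_pos: [0.4819, 0.3503, 0.1076]
tcp_rot: [[0.995, 0.104, 0.004], [0.104, -0.995, 0.002], [0.004, -0.002, -1.0]]
wrist_force: [0.1, -0.3, 1.1]
width: 0.0593
grip_force: 0.0
```

Emit:
{"name": "servo_tool", "arguments": {
  "targets": [
    {"rx": 0,"ry": 0,"rz": 0,"tx": 0,"ty": 0,"tz": 0,"claw": 60},
    {"rx": 0,"ry": 0,"rz": 0,"tx": 0,"ty": 0,"tz": -0.05,"claw": 60},
    {"rx": 0,"ry": 0,"rz": 0,"tx": 0,"ty": 0,"tz": -0.11,"claw": 60},
    {"rx": 0,"ry": 0,"rz": 0,"tx": 0,"ty": 0,"tz": -0.15,"claw": 60},
    {"rx": 0,"ry": 0,"rz": 0,"tx": 0,"ty": 0.06,"tz": -0.17,"claw": 0},
    {"rx": 0,"ry": 0,"rz": 0,"tx": 0,"ty": 0.12,"tz": -0.17,"claw": 0},
    {"rx": 0,"ry": 0,"rz": 0,"tx": 0,"ty": 0.18,"tz": -0.17,"claw": 0},
    {"rx": 0,"ry": 0,"rz": 0,"tx": 0,"ty": 0.24,"tz": -0.17,"claw": 0},
    {"rx": 0,"ry": 0,"rz": 0,"tx": 0,"ty": 0.3,"tz": -0.17,"claw": 0},
    {"rx": 0,"ry": 0,"rz": 0,"tx": 0,"ty": 0.3,"tz": -0.17,"claw": 0}
  ]
}}

```text
time_s: 19.85
tool_pos: [0.5126, 0.0474, 0.2763]
tcp_rot: [[0.995, 0.098, 0.002], [0.098, -0.995, -0.001], [0.002, 0.001, -1.0]]
wrist_force: [-0.7, 0.2, -0.1]
width: 0.0857
grip_force: 0.0
```

```bash
python3 - <<'E'
from h import *
im=pieces(); cv2.imwrite('pics/t3.png',cv2.resize(im[150:310,40:310],None,fx=2.5,fy=2.5))
plan((.44,-.34,.28,8))
E
```

```text
at [0.512  0.0495 0.2762] yaw 5.73 t 19.9 f [0.  0.1 0.1] w 0.0853 j [-7. 77.]
tx -0.1106 ty 0.3804 tz -0.0038 rz -2.3
```

View pics/t3.png

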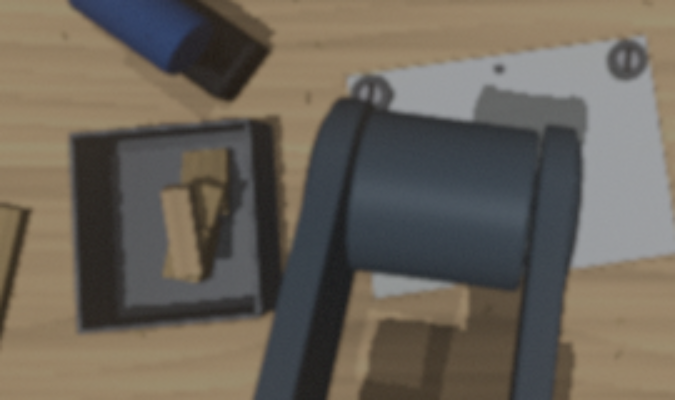

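All four pieces lie in the bin, well inside. Now to the screwdriver.

Emit:
{"name": "servo_tool", "arguments": {
  "targets": [
    {"rx": 0,"ry": 0,"rz": -2.3,"tx": -0.11,"ty": 0.38,"tz": 0,"claw": 0},
    {"rx": 0,"ry": 0,"rz": -2.3,"tx": -0.11,"ty": 0.38,"tz": 0,"claw": 0},
    {"rx": 0,"ry": 0,"rz": -2.3,"tx": -0.11,"ty": 0.38,"tz": 0,"claw": 0},
    {"rx": 0,"ry": 0,"rz": -2.3,"tx": -0.11,"ty": 0.38,"tz": 0,"claw": 0},
    {"rx": 0,"ry": 0,"rz": -2.3,"tx": -0.11,"ty": 0.38,"tz": 0,"claw": 0},
    {"rx": 0,"ry": 0,"rz": -2.3,"tx": -0.11,"ty": 0.38,"tz": 0,"claw": 0},
    {"rx": 0,"ry": 0,"rz": -2.3,"tx": -0.11,"ty": 0.38,"tz": 0,"claw": 0},
    {"rx": 0,"ry": 0,"rz": -2.3,"tx": -0.11,"ty": 0.38,"tz": 0,"claw": 0},
    {"rx": 0,"ry": 0,"rz": -2.3,"tx": -0.11,"ty": 0.38,"tz": 0,"claw": 0}
  ]
}}

```text
time_s: 21.02
tool_pos: [0.4424, -0.3355, 0.2753]
tcp_rot: [[0.989, 0.146, -0.0], [0.146, -0.989, 0.002], [-0.0, -0.002, -1.0]]
wrist_force: [-0.8, 0.6, 0.4]
width: 0.0856
grip_force: 0.0
```

```bash
python3 - <<'E'
from h import *
plan()
s=readout.get_state(); im=snap('wrist','w3')
np.savez('w3.npz',p=s['tool_pos'],R=s['tcp_rot'])
E
```

```text
at [ 0.4424 -0.3355  0.2753] yaw 8.42 t 21.02 f [-0.8  0.6  0.4] w 0.0856 j [-49.  33.]
```

View pics/w3.png

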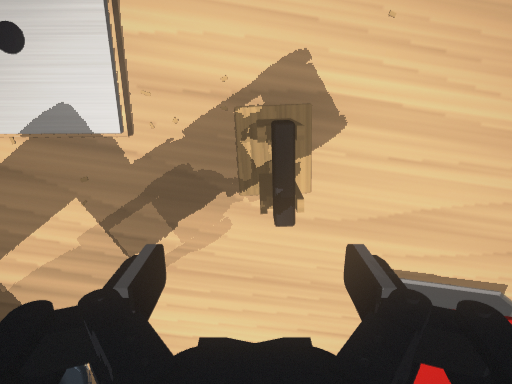

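The wrist view shows the bar's top face from (283,121) to (285,226), the cradle beneath it.

```bash
python3 - <<'E'
from h import *
z=np.load('w3.npz'); s={'tool_pos':z['p'],'tcp_rot':z['R']}
im=cv2.imread('pics/w3.png'); g=im.max(2); m=(g<45).astype(np.uint8); m[:115]=0;m[232:]=0;m[:,:262]=0;m[:,305:]=0
m=cv2.morphologyEx(m,cv2.MORPH_OPEN,np.ones((9,9),np.uint8))
c=max(cv2.findContours(m,cv2.RETR_EXTERNAL,cv2.CHAIN_APPROX_NONE)[0],key=cv2.contourArea); r=cv2.minAreaRect(c); print(r)
P=np.array([onz('wrist',*p,.145,s) for p in cv2.boxPoints(r)]); print(P.round(4),P.mean(0).round(4))
a=onz('wrist',283,121,.145,s);b=onz('wrist',285,226,.145,s);print(a,b,(a+b)/2,np.linalg.norm(a-b),np.degrees(np.arctan2((a-b)[1],(a-b)[0])))
c=(a+b)/2
plan((c[0],c[1],.2,7.2),(c[0],c[1],.112,7.2))
E
```

```text
Traceback (most recent call last):
ValueError: max() iterable argument is empty
```

```bash
python3 - <<'E'
from h import *
z=np.load('w3.npz'); s={'tool_pos':z['p'],'tcp_rot':z['R']}
im=cv2.imread('pics/w3.png'); g=im.max(2); print(g[150,262:305:2]); print(g[112:132:2,283],g[216:234:2,285])
a=onz('wrist',283,121,.145,s);b=onz('wrist',285,226,.145,s);print(a,b,(a+b)/2,np.linalg.norm(a-b),np.degrees(np.arctan2((a-b)[1],(a-b)[0])))
c=(a+b)/2
plan((c[0],c[1],.2,7.2),(c[0],c[1],.112,7.2))
E
```

```text
[178 165 177 201 203  50  52  55  57  58  57  58  60  59  60  60  62 123
 119 124 127 128]
[119 119 118 101  57  53  56  59  57  57] [ 78  79  79  79  80 137 227 230 232]
[ 0.50171702 -0.35303148  0.145     ] [ 0.40367431 -0.37223164  0.145     ] [ 0.45269567 -0.36263156  0.145     ] 0.0999050519285229 11.080272303393127
at [ 0.4425 -0.3355  0.2753] yaw 8.45 t 21.07 f [-0.4  0.   0.5] w 0.0854 j [-49.  33.]
tx 0.0061 ty 0.0284 tz 0.0753 rz 1.2
tx 0.0000 ty 0.0000 tz 0.0880 rz 0.0
```

Emit:
{"name": "servo_tool", "arguments": {
  "force": 100,
  "targets": [
    {"rx": 0,"ry": 0,"rz": -1.5,"tx": 0.006,"ty": 0.028,"tz": 0,"claw": 0},
    {"rx": 0,"ry": 0,"rz": -1.5,"tx": 0.006,"ty": 0.028,"tz": 0.05,"claw": 0},
    {"rx": 0,"ry": 0,"rz": -1.5,"tx": 0.006,"ty": 0.028,"tz": 0.1,"claw": 0},
    {"rx": 0,"ry": 0,"rz": -1.5,"tx": 0.006,"ty": 0.028,"tz": 0.14,"claw": 0},
    {"rx": 0,"ry": 0,"rz": -1.5,"tx": 0.006,"ty": 0.028,"tz": 0.164,"claw": 0},
    {"rx": 0,"ry": 0,"rz": -1.5,"tx": 0.006,"ty": 0.028,"tz": 0.164,"claw": 0},
    {"rx": 0,"ry": 0,"rz": -1.5,"tx": 0.006,"ty": 0.028,"tz": 0.164,"claw": 140},
    {"rx": 0,"ry": 0,"rz": -1.5,"tx": 0.006,"ty": 0.028,"tz": 0.164,"claw": 200},
    {"rx": 0,"ry": 0,"rz": -1.5,"tx": 0.006,"ty": 0.028,"tz": 0.164,"claw": 255},
    {"rx": 0,"ry": 0,"rz": -1.5,"tx": 0.006,"ty": 0.028,"tz": 0.164,"claw": 255}
  ]
}}

```text
time_s: 22.32
tool_pos: [0.452, -0.3645, 0.1124]
tcp_rot: [[0.985, 0.171, 0.0], [0.171, -0.985, 0.0], [0.0, -0.0, -1.0]]
wrist_force: [-1.3, 2.4, 2.4]
width: 0.0184
grip_force: 98.1
```

Emit:
{"name": "servo_tool", "arguments": {
  "targets": [
    {"rx": 0,"ry": 0,"rz": 0,"tx": 0,"ty": 0,"tz": 0,"claw": 255},
    {"rx": 0,"ry": 0,"rz": 0,"tx": 0,"ty": 0,"tz": 0,"claw": 255},
    {"rx": 0,"ry": 0,"rz": 0,"tx": 0,"ty": 0,"tz": 0,"claw": 255}
  ]
}}

```text
time_s: 22.7
tool_pos: [0.452, -0.3645, 0.1124]
tcp_rot: [[0.985, 0.171, 0.0], [0.171, -0.985, 0.0], [0.0, -0.0, -1.0]]
wrist_force: [-0.5, 2.6, 5.1]
width: 0.0188
grip_force: 98.6
```

```bash
python3 - <<'E'
from h import *
plan(); print(readout.get_state()['torque'].round(3), readout.get_state()['grip_force'])
print(np.array(readout.get_state()['tcp_rot']).round(4))
E
```

```text
at [ 0.452  -0.3645  0.1124] yaw 9.83 t 22.7 f [-0.5  2.6  5.1] w 0.0188 j [-50.  30.]
[0.359 0.127 0.144] 98.61315608024597
[[ 9.853e-01  1.707e-01  3.000e-04]
 [ 1.707e-01 -9.853e-01  2.000e-04]
 [ 3.000e-04 -2.000e-04 -1.000e+00]]
```

The driver is gripped. I work out the slot angles and lock centres from the earlier wrist picture, then lift.

```bash
python3 - <<'E'
from h import *
a=np.radians(8.03); c,n=np.cos(a),np.sin(a)
s={'tool_pos':np.array([.5002,.0102,.2509]),'tcp_rot':np.array([[c,n,0],[n,-c,0],[0,0,-1.]])}
k=70/400
for nm,ox,p,q in(('L',85,(196,135),(185,268)),('R',350,(225,122),(192,252))):
    P=onz('wrist',ox+p[0]*k,p[1]*k,.04,s);Q=onz('wrist',ox+q[0]*k,q[1]*k,.04,s);d=P-Q
    print(nm,((P+Q)/2).round(4),np.linalg.norm(d).round(4),np.degrees(np.arctan2(d[1],d[0])).round(1))
E
```

```text
L [0.6177 0.1703 0.04  ] 0.0227 -4.4
R [ 0.6594 -0.1086  0.04  ] 0.0218 -0.8
```

Emit:
{"name": "servo_tool", "arguments": {
  "targets": [
    {"rx": 0,"ry": 0,"rz": 0,"tx": 0,"ty": 0,"tz": -0.03,"claw": 255},
    {"rx": 0,"ry": 0,"rz": 0,"tx": 0,"ty": 0,"tz": -0.08,"claw": 255},
    {"rx": 0,"ry": 0,"rz": 0,"tx": 0,"ty": 0,"tz": -0.13,"claw": 255},
    {"rx": 0,"ry": 0,"rz": 0,"tx": 0,"ty": 0,"tz": -0.15,"claw": 255},
    {"rx": 0,"ry": 0,"rz": 0,"tx": 0,"ty": 0,"tz": -0.15,"claw": 255},
    {"rx": 0,"ry": 0,"rz": 0,"tx": 0,"ty": 0,"tz": -0.15,"claw": 255}
  ]
}}

```text
time_s: 23.45
tool_pos: [0.4511, -0.3641, 0.2598]
tcp_rot: [[0.985, 0.17, -0.002], [0.17, -0.985, 0.002], [-0.002, -0.003, -1.0]]
wrist_force: [0.1, -0.4, -2.4]
width: 0.0188
grip_force: 97.9
```

```bash
python3 - <<'E'
from h import *
plan((.6587-.06,-.1089-.009,.19,9.8)); print(readout.get_state()['torque'].round(3), readout.get_state()['grip_force'])
E
```

```text
at [ 0.4511 -0.3641  0.2598] yaw 9.79 t 23.45 f [ 0.1 -0.4 -2.4] w 0.0188 j [-50.  30.]
tx 0.1873 ty -0.2175 tz 0.0698 rz -0.0
[-0.016 -0.045 -0.014] 97.90664076805115
```

Emit:
{"name": "servo_tool", "arguments": {
  "targets": [
    {"rx": 0,"ry": 0,"rz": -10.5,"tx": 0.028,"ty": -0.047,"tz": 0,"claw": 255},
    {"rx": 0,"ry": 0,"rz": -21,"tx": 0.056,"ty": -0.094,"tz": 0,"claw": 255},
    {"rx": 0,"ry": 0,"rz": -31.5,"tx": 0.084,"ty": -0.141,"tz": 0,"claw": 255},
    {"rx": 0,"ry": 0,"rz": -42,"tx": 0.112,"ty": -0.188,"tz": 0,"claw": 255},
    {"rx": 0,"ry": 0,"rz": -52.5,"tx": 0.14,"ty": -0.236,"tz": 0,"claw": 255},
    {"rx": 0,"ry": 0,"rz": -63,"tx": 0.14,"ty": -0.236,"tz": 0,"claw": 255},
    {"rx": 0,"ry": 0,"rz": -73.5,"tx": 0.14,"ty": -0.236,"tz": 0,"claw": 255},
    {"rx": 0,"ry": 0,"rz": -84,"tx": 0.14,"ty": -0.236,"tz": 0,"claw": 255},
    {"rx": 0,"ry": 0,"rz": -94.5,"tx": 0.14,"ty": -0.236,"tz": 0,"claw": 255},
    {"rx": 0,"ry": 0,"rz": -105,"tx": 0.14,"ty": -0.236,"tz": 0,"claw": 255}
  ]
}}

```text
time_s: 24.7
tool_pos: [0.5486, -0.108, 0.2591]
tcp_rot: [[-0.425, 0.905, -0.004], [0.905, 0.425, 0.002], [0.003, -0.003, -1.0]]
wrist_force: [-0.6, -0.0, -1.2]
width: 0.0185
grip_force: 98.0
```

Emit:
{"name": "servo_tool", "arguments": {
  "targets": [
    {"rx": 0,"ry": 0,"rz": -10.5,"tx": -0.015,"ty": 0.03,"tz": 0,"claw": 255},
    {"rx": 0,"ry": 0,"rz": -21,"tx": -0.03,"ty": 0.06,"tz": 0,"claw": 255},
    {"rx": 0,"ry": 0,"rz": -31.5,"tx": -0.045,"ty": 0.09,"tz": 0.01,"claw": 255},
    {"rx": 0,"ry": 0,"rz": -42,"tx": -0.06,"ty": 0.12,"tz": 0.03,"claw": 255},
    {"rx": 0,"ry": 0,"rz": -52.5,"tx": -0.07,"ty": 0.15,"tz": 0.05,"claw": 255},
    {"rx": 0,"ry": 0,"rz": -63,"tx": -0.071,"ty": 0.153,"tz": 0.07,"claw": 255},
    {"rx": 0,"ry": 0,"rz": -64.4,"tx": -0.071,"ty": 0.153,"tz": 0.085,"claw": 255},
    {"rx": 0,"ry": 0,"rz": -64.4,"tx": -0.071,"ty": 0.153,"tz": 0.085,"claw": 255},
    {"rx": 0,"ry": 0,"rz": -64.4,"tx": -0.071,"ty": 0.153,"tz": 0.085,"claw": 255},
    {"rx": 0,"ry": 0,"rz": -64.4,"tx": -0.071,"ty": 0.153,"tz": 0.085,"claw": 255}
  ]
}}

```text
time_s: 25.95
tool_pos: [0.7189, -0.1091, 0.1778]
tcp_rot: [[-1.0, 0.015, 0.002], [0.015, 1.0, -0.001], [-0.002, -0.001, -1.0]]
wrist_force: [-0.0, -0.3, -2.1]
width: 0.0185
grip_force: 98.1
```

```bash
python3 - <<'E'
from h import *
plan(); s=readout.get_state(); im=snap('wrist','w4')
np.savez('w4.npz',p=s['tool_pos'],R=s['tcp_rot'])
cv2.imwrite('pics/w4c.png',cv2.resize(im[40:240,130:380,::-1],None,fx=3,fy=3,interpolation=cv2.INTER_CUBIC))
E
```

```text
at [ 0.7189 -0.1091  0.1778] yaw 179.15 t 25.95 f [-0.  -0.3 -2.1] w 0.0185 j [ -17. -107.]
```

View pics/w4c.png

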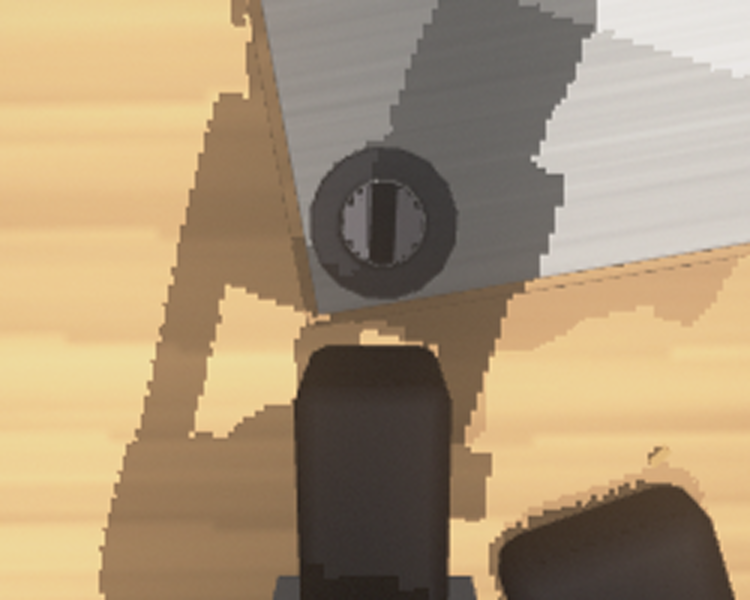

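The crop shows lock R's head at crop (383,223), i.e. pixel (257.7,114.3), with its slot within a few degrees of the bar's direction; the bar's edges lie at crop columns 295–450, centred.

```bash
python3 - <<'E'
from h import *
z=np.load('w4.npz'); s={'tool_pos':z['p'],'tcp_rot':z['R']}
f=lambda u,v:(130+u/3-.33,40+v/3-.33)
H=onz('wrist',*f(383,223),.040,s); print('head',H.round(4), 'collar',onz('wrist',*f(384,223),.044,s).round(4))
a=onz('wrist',*f(384.5,182),.04,s);b=onz('wrist',*f(379.5,264),.04,s);d=b-a
print('slot',((a+b)/2).round(4),np.degrees(np.arctan2(d[1],d[0])),np.degrees(np.arctan2(d[1],d[0]))-180)
# bar in tool frame: near edge top z=-.0337 in tool
t=np.array(s['tool_pos']);zt=t[2]+.0337
l=onz('wrist',*f(297,430),zt,s);r=onz('wrist',*f(450,430),zt,s)
R=np.array(s['tcp_rot']);print('bar edges tool',(R.T@(l-t)).round(4),(R.T@(r-t)).round(4),'far end',(R.T@(onz('wrist',*f(372,385),zt,s)-t)).round(4))
l=onz('wrist',*f(300,570),zt,s);r=onz('wrist',*f(449,570),zt,s);print((R.T@(l-t)).round(4),(R.T@(r-t)).round(4))
for x in (H,):
  plan((.6592,-.1076,.165,179.2),(H[0],H[1],.165,179.2),(H[0],H[1],.145,179.2))
E
```

```text
head [ 0.6595 -0.1067  0.04  ] collar [ 0.6593 -0.1065  0.044 ]
slot [ 0.6596 -0.107   0.04  ] -4.318716407930235 -184.31871640793022
bar edges tool [ 0.0423 -0.0107 -0.0338] [ 0.0423  0.0085 -0.0338] far end [ 0.048  -0.0013 -0.0338]
[ 0.0232 -0.0107 -0.0337] [ 0.0232  0.0088 -0.0338]
at [ 0.7189 -0.109   0.1778] yaw 179.15 t 26.0 f [-0.4 -0.1 -2.4] w 0.0192 j [ -17. -107.]
tx 0.0597 ty 0.0006 tz 0.0128 rz -0.0
tx -0.0003 ty 0.0009 tz -0.0000 rz 0.0
tx 0.0000 ty 0.0000 tz 0.0200 rz 0.0
```

Emit:
{"name": "servo_tool", "arguments": {
  "targets": [
    {"rx": 0,"ry": 0,"rz": 2,"tx": 0.03,"ty": 0.001,"tz": 0.01,"claw": 255},
    {"rx": 0,"ry": 0,"rz": 2,"tx": 0.0595,"ty": 0.0021,"tz": 0.025,"claw": 255},
    {"rx": 0,"ry": 0,"rz": 2,"tx": 0.0595,"ty": 0.0021,"tz": 0.025,"claw": 255},
    {"rx": 0,"ry": 0,"rz": 2,"tx": 0.0595,"ty": 0.0021,"tz": 0.025,"claw": 255},
    {"rx": 0,"ry": 0,"rz": 2,"tx": 0.0595,"ty": 0.0021,"tz": 0.03,"claw": 255},
    {"rx": 0,"ry": 0,"rz": 2,"tx": 0.0595,"ty": 0.0021,"tz": 0.034,"claw": 255},
    {"rx": 0,"ry": 0,"rz": 2,"tx": 0.0595,"ty": 0.0021,"tz": 0.037,"claw": 255},
    {"rx": 0,"ry": 0,"rz": 2,"tx": 0.0595,"ty": 0.0021,"tz": 0.037,"claw": 255}
  ]
}}

```text
time_s: 27.0
tool_pos: [0.6588, -0.1057, 0.1387]
tcp_rot: [[-0.999, 0.049, -0.001], [0.049, 0.999, 0.0], [0.001, 0.0, -1.0]]
wrist_force: [-1.0, 0.5, -2.7]
width: 0.0186
grip_force: 98.1
```

Emit:
{"name": "servo_tool", "arguments": {
  "targets": [
    {"rx": 0,"ry": 0,"rz": 0,"tx": 0,"ty": 0,"tz": 0,"claw": 255},
    {"rx": 0,"ry": 0,"rz": 0,"tx": 0,"ty": 0,"tz": 0,"claw": 255}
  ]
}}

```text
time_s: 27.25
tool_pos: [0.6591, -0.1059, 0.1395]
tcp_rot: [[-0.999, 0.049, 0.0], [0.049, 0.999, -0.0], [-0.0, -0.0, -1.0]]
wrist_force: [-0.3, 0.1, -2.1]
width: 0.019
grip_force: 98.1
```

Emit:
{"name": "servo_tool", "arguments": {
  "targets": [
    {"rx": 0,"ry": 0,"rz": 0,"tx": 0,"ty": 0,"tz": 0.002,"claw": 255},
    {"rx": 0,"ry": 0,"rz": 0,"tx": 0,"ty": 0,"tz": 0.004,"claw": 255},
    {"rx": 0,"ry": 0,"rz": 0,"tx": 0,"ty": 0,"tz": 0.006,"claw": 255},
    {"rx": 0,"ry": 0,"rz": 0,"tx": 0,"ty": 0,"tz": 0.006,"claw": 255},
    {"rx": 0,"ry": 0,"rz": 0,"tx": 0,"ty": 0,"tz": 0.006,"claw": 255}
  ]
}}

```text
time_s: 27.88
tool_pos: [0.659, -0.1058, 0.1333]
tcp_rot: [[-0.999, 0.049, 0.0], [0.049, 0.999, 0.0], [-0.0, 0.0, -1.0]]
wrist_force: [0.1, 0.3, -1.6]
width: 0.0188
grip_force: 98.1
```

No contact force at a tip height of about 36 mm, so the blade is in the slot. Turning clockwise.

Emit:
{"name": "servo_tool", "arguments": {
  "targets": [
    {"rx": 0,"ry": 0,"rz": 0,"tx": 0,"ty": 0,"tz": 0.0015,"claw": 255},
    {"rx": 0,"ry": 0,"rz": 9,"tx": 0,"ty": 0,"tz": 0.0015,"claw": 255},
    {"rx": 0,"ry": 0,"rz": 18,"tx": 0,"ty": 0,"tz": 0.0015,"claw": 255},
    {"rx": 0,"ry": 0,"rz": 27,"tx": 0,"ty": 0,"tz": 0.0015,"claw": 255},
    {"rx": 0,"ry": 0,"rz": 36,"tx": 0,"ty": 0,"tz": 0.0015,"claw": 255}
  ]
}}

```text
time_s: 28.5
tool_pos: [0.659, -0.1058, 0.1317]
tcp_rot: [[-0.776, 0.63, 0.0], [0.63, 0.776, -0.0], [-0.0, 0.0, -1.0]]
wrist_force: [-0.3, -0.1, -1.9]
width: 0.0191
grip_force: 98.2
```

```bash
python3 - <<'E'
from h import *
plan();print(readout.get_state()['torque'].round(3))
E
```

```text
at [ 0.659  -0.1058  0.1317] yaw 140.92 t 28.5 f [-0.3 -0.1 -1.9] w 0.0191 j [-19. -70.]
[-0.009  0.017  0.11 ]
```

Emit:
{"name": "servo_tool", "arguments": {
  "targets": [
    {"rx": 0,"ry": 0,"rz": 10,"tx": 0,"ty": 0,"tz": 0,"claw": 255},
    {"rx": 0,"ry": 0,"rz": 20,"tx": 0,"ty": 0,"tz": 0,"claw": 255},
    {"rx": 0,"ry": 0,"rz": 30,"tx": 0,"ty": 0,"tz": 0,"claw": 255},
    {"rx": 0,"ry": 0,"rz": 40,"tx": 0,"ty": 0,"tz": 0,"claw": 255},
    {"rx": 0,"ry": 0,"rz": 50,"tx": 0,"ty": 0,"tz": 0,"claw": 255},
    {"rx": 0,"ry": 0,"rz": 60,"tx": 0,"ty": 0,"tz": 0,"claw": 255},
    {"rx": 0,"ry": 0,"rz": 70,"tx": 0,"ty": 0,"tz": 0,"claw": 255},
    {"rx": 0,"ry": 0,"rz": 80,"tx": 0,"ty": 0,"tz": 0,"claw": 255},
    {"rx": 0,"ry": 0,"rz": 90,"tx": 0,"ty": 0,"tz": 0,"claw": 255},
    {"rx": 0,"ry": 0,"rz": 100,"tx": 0,"ty": 0,"tz": 0,"claw": 255}
  ]
}}

```text
time_s: 29.75
tool_pos: [0.6587, -0.106, 0.1317]
tcp_rot: [[0.756, 0.655, -0.001], [0.655, -0.756, -0.0], [-0.001, -0.0, -1.0]]
wrist_force: [-0.2, -0.2, -1.9]
width: 0.0191
grip_force: 98.3
```

Emit:
{"name": "servo_tool", "arguments": {
  "targets": [
    {"rx": 0,"ry": 0,"rz": 8,"tx": 0,"ty": 0,"tz": 0,"claw": 255},
    {"rx": 0,"ry": 0,"rz": 16,"tx": 0,"ty": 0,"tz": 0,"claw": 255},
    {"rx": 0,"ry": 0,"rz": 24,"tx": 0,"ty": 0,"tz": 0,"claw": 255},
    {"rx": 0,"ry": 0,"rz": 32,"tx": 0,"ty": 0,"tz": 0,"claw": 255},
    {"rx": 0,"ry": 0,"rz": 40,"tx": 0,"ty": 0,"tz": 0,"claw": 255},
    {"rx": 0,"ry": 0,"rz": 44,"tx": 0,"ty": 0,"tz": 0,"claw": 255},
    {"rx": 0,"ry": 0,"rz": 44,"tx": 0,"ty": 0,"tz": 0,"claw": 255}
  ]
}}

```text
time_s: 30.62
tool_pos: [0.6586, -0.1059, 0.1317]
tcp_rot: [[0.999, -0.048, -0.001], [-0.048, -0.999, -0.0], [-0.001, 0.0, -1.0]]
wrist_force: [-1.0, 0.3, -2.3]
width: 0.0188
grip_force: 98.3
```

```bash
python3 - <<'E'
from h import *
plan();print(readout.get_state()['torque'].round(3))
E
```

```text
at [ 0.6586 -0.1059  0.1317] yaw -2.74 t 30.62 f [-1.   0.3 -2.3] w 0.0188 j [-19.  74.]
[-0.116  0.18   0.005]
```

Emit:
{"name": "servo_tool", "arguments": {
  "targets": [
    {"rx": 0,"ry": 0,"rz": 4,"tx": 0,"ty": 0,"tz": 0,"claw": 255},
    {"rx": 0,"ry": 0,"rz": 7,"tx": 0,"ty": 0,"tz": 0,"claw": 255},
    {"rx": 0,"ry": 0,"rz": 7,"tx": 0,"ty": 0,"tz": 0,"claw": 255}
  ]
}}

```text
time_s: 31.0
tool_pos: [0.6586, -0.1059, 0.1317]
tcp_rot: [[0.986, -0.169, -0.001], [-0.169, -0.986, -0.0], [-0.001, 0.0, -1.0]]
wrist_force: [-0.5, -0.4, -1.6]
width: 0.019
grip_force: 98.3
```

```bash
python3 - <<'E'
from h import *
plan();print(readout.get_state()['torque'].round(3))
E
```

```text
at [ 0.6586 -0.1059  0.1317] yaw -9.7 t 31.0 f [-0.5 -0.4 -1.6] w 0.019 j [-19.  81.]
[-0.134  0.282  0.088]
```

Emit:
{"name": "servo_tool", "arguments": {
  "targets": [
    {"rx": 0,"ry": 0,"rz": 3,"tx": 0,"ty": 0,"tz": 0,"claw": 255},
    {"rx": 0,"ry": 0,"rz": 5,"tx": 0,"ty": 0,"tz": 0,"claw": 255},
    {"rx": 0,"ry": 0,"rz": 5,"tx": 0,"ty": 0,"tz": 0,"claw": 255}
  ]
}}

```text
time_s: 31.38
tool_pos: [0.6587, -0.1059, 0.1317]
tcp_rot: [[0.967, -0.254, -0.001], [-0.254, -0.967, -0.0], [-0.001, 0.0, -1.0]]
wrist_force: [-1.4, -0.6, -2.1]
width: 0.0184
grip_force: 98.2
```

```bash
python3 - <<'E'
from h import *
plan();print(readout.get_state()['torque'].round(3))
E
```

```text
at [ 0.6587 -0.1059  0.1317] yaw -14.73 t 31.38 f [-1.4 -0.6 -2.1] w 0.0184 j [-19.  86.]
[-0.116  0.341  0.086]
```

Emit:
{"name": "servo_tool", "arguments": {
  "targets": [
    {"rx": 0,"ry": 0,"rz": 2,"tx": 0,"ty": 0,"tz": 0,"claw": 255},
    {"rx": 0,"ry": 0,"rz": 4,"tx": 0,"ty": 0,"tz": 0,"claw": 255},
    {"rx": 0,"ry": 0,"rz": 4,"tx": 0,"ty": 0,"tz": 0,"claw": 255}
  ]
}}

```text
time_s: 31.75
tool_pos: [0.6588, -0.1059, 0.1318]
tcp_rot: [[0.947, -0.322, -0.0], [-0.322, -0.947, -0.0], [-0.0, 0.0, -1.0]]
wrist_force: [-2.3, -1.7, -1.4]
width: 0.0189
grip_force: 98.3
```

```bash
python3 - <<'E'
from h import *
plan();print(readout.get_state()['torque'].round(3))
E
```

```text
at [ 0.6588 -0.1059  0.1318] yaw -18.79 t 31.75 f [-2.3 -1.7 -1.4] w 0.0189 j [-19.  90.]
[-0.209  0.328  0.302]
```

Emit:
{"name": "servo_tool", "arguments": {
  "targets": [
    {"rx": 0,"ry": 0,"rz": 2,"tx": 0,"ty": 0,"tz": 0,"claw": 255},
    {"rx": 0,"ry": 0,"rz": 4,"tx": 0,"ty": 0,"tz": 0,"claw": 255},
    {"rx": 0,"ry": 0,"rz": 4,"tx": 0,"ty": 0,"tz": 0,"claw": 255}
  ]
}}

```text
time_s: 32.12
tool_pos: [0.6588, -0.1058, 0.1317]
tcp_rot: [[0.922, -0.387, -0.0], [-0.387, -0.922, -0.0], [-0.0, 0.0, -1.0]]
wrist_force: [-0.8, -1.1, -2.3]
width: 0.0182
grip_force: 98.4
```

```bash
python3 - <<'E'
from h import *
plan();print(readout.get_state()['torque'].round(3))
E
```

```text
at [ 0.6588 -0.1058  0.1317] yaw -22.79 t 32.12 f [-0.8 -1.1 -2.3] w 0.0182 j [-19.  94.]
[-0.241  0.382  0.631]
```

The stop is reached (0.63 N m). I unwind a little, lift out and go to the left lock, wrist turned back.

Emit:
{"name": "servo_tool", "arguments": {
  "targets": [
    {"rx": 0,"ry": 0,"rz": -6,"tx": 0,"ty": 0,"tz": 0,"claw": 255},
    {"rx": 0,"ry": 0,"rz": -12,"tx": 0,"ty": 0,"tz": 0,"claw": 255},
    {"rx": 0,"ry": 0,"rz": -12,"tx": 0,"ty": 0,"tz": -0.005,"claw": 255},
    {"rx": 0,"ry": 0,"rz": -12,"tx": 0,"ty": 0,"tz": -0.02,"claw": 255},
    {"rx": 0,"ry": 0,"rz": -12,"tx": 0,"ty": 0,"tz": -0.055,"claw": 255},
    {"rx": 0,"ry": 0,"rz": -12,"tx": 0,"ty": 0,"tz": -0.055,"claw": 255}
  ]
}}

```text
time_s: 32.88
tool_pos: [0.662, -0.1066, 0.1915]
tcp_rot: [[0.982, -0.189, 0.01], [-0.189, -0.982, -0.003], [0.01, 0.001, -1.0]]
wrist_force: [0.9, -0.8, -0.9]
width: 0.0189
grip_force: 98.3
```

Emit:
{"name": "servo_tool", "arguments": {
  "targets": [
    {"rx": 0,"ry": 0,"rz": -10.5,"tx": -0.006,"ty": -0.05,"tz": 0,"claw": 255},
    {"rx": 0,"ry": 0,"rz": -21,"tx": -0.012,"ty": -0.1,"tz": 0,"claw": 255},
    {"rx": 0,"ry": 0,"rz": -31.5,"tx": -0.018,"ty": -0.15,"tz": 0,"claw": 255},
    {"rx": 0,"ry": 0,"rz": -42,"tx": -0.024,"ty": -0.2,"tz": 0,"claw": 255},
    {"rx": 0,"ry": 0,"rz": -52.5,"tx": -0.03,"ty": -0.25,"tz": 0,"claw": 255},
    {"rx": 0,"ry": 0,"rz": -63,"tx": -0.032,"ty": -0.27,"tz": 0,"claw": 255},
    {"rx": 0,"ry": 0,"rz": -73.5,"tx": -0.032,"ty": -0.27,"tz": 0,"claw": 255},
    {"rx": 0,"ry": 0,"rz": -84,"tx": -0.032,"ty": -0.27,"tz": 0,"claw": 255},
    {"rx": 0,"ry": 0,"rz": -94.5,"tx": -0.032,"ty": -0.27,"tz": 0,"claw": 255},
    {"rx": 0,"ry": 0,"rz": -105,"tx": -0.032,"ty": -0.27,"tz": 0,"claw": 255}
  ]
}}

```text
time_s: 34.12
tool_pos: [0.6777, 0.1656, 0.186]
tcp_rot: [[-0.078, 0.997, -0.001], [0.997, 0.078, 0.0], [0.0, -0.001, -1.0]]
wrist_force: [1.3, 0.6, -1.9]
width: 0.0186
grip_force: 98.2
```

Emit:
{"name": "servo_tool", "arguments": {
  "targets": [
    {"rx": 0,"ry": 0,"rz": -10.5,"tx": 0,"ty": 0,"tz": 0,"claw": 255},
    {"rx": 0,"ry": 0,"rz": -21,"tx": 0,"ty": 0,"tz": 0,"claw": 255},
    {"rx": 0,"ry": 0,"rz": -31.5,"tx": 0,"ty": 0,"tz": 0,"claw": 255},
    {"rx": 0,"ry": 0,"rz": -42,"tx": 0,"ty": 0,"tz": 0,"claw": 255},
    {"rx": 0,"ry": 0,"rz": -52.5,"tx": 0,"ty": 0,"tz": 0,"claw": 255},
    {"rx": 0,"ry": 0,"rz": -63,"tx": 0,"ty": 0,"tz": 0,"claw": 255},
    {"rx": 0,"ry": 0,"rz": -73.5,"tx": 0,"ty": 0,"tz": 0,"claw": 255},
    {"rx": 0,"ry": 0,"rz": -81.4,"tx": 0,"ty": 0,"tz": 0.01,"claw": 255},
    {"rx": 0,"ry": 0,"rz": -81.4,"tx": 0,"ty": 0,"tz": 0.01,"claw": 255},
    {"rx": 0,"ry": 0,"rz": -81.4,"tx": 0,"ty": 0,"tz": 0.01,"claw": 255}
  ]
}}

```text
time_s: 35.38
tool_pos: [0.678, 0.1654, 0.1766]
tcp_rot: [[-0.997, 0.079, -0.0], [0.079, 0.997, 0.0], [0.0, 0.0, -1.0]]
wrist_force: [-0.3, 0.2, -1.6]
width: 0.0188
grip_force: 98.2
```

```bash
python3 - <<'E'
from h import *
plan(); s=readout.get_state(); im=snap('wrist','w5')
np.savez('w5.npz',p=s['tool_pos'],R=s['tcp_rot'])
cv2.imwrite('pics/w5c.png',cv2.resize(im[40:240,130:380,::-1],None,fx=3,fy=3,interpolation=cv2.INTER_CUBIC))
E
```

```text
at [0.678  0.1654 0.1766] yaw 175.46 t 35.38 f [-0.3  0.2 -1.6] w 0.0188 j [  5. -81.]
```

View pics/w5c.png

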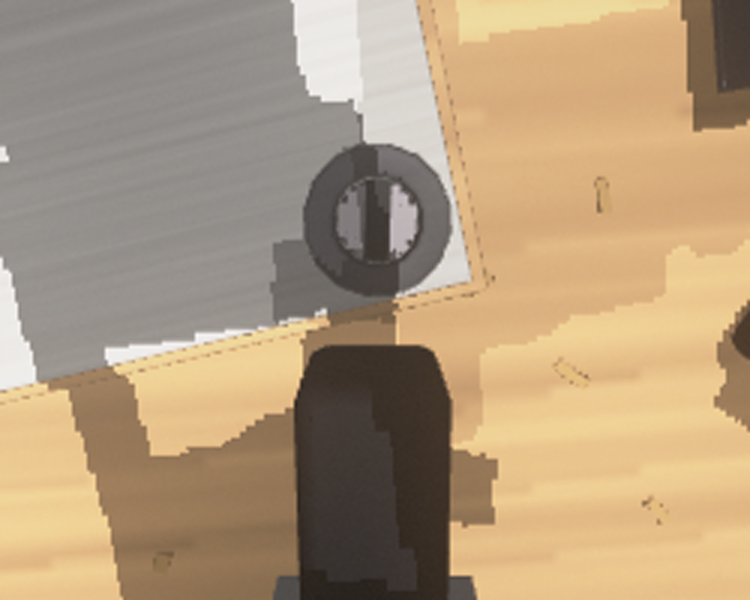

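Lock L's head is at crop (378,220) with the slot parallel to the bar; the bar sits unchanged in the grip.

```bash
python3 - <<'E'
from h import *
z=np.load('w5.npz'); s={'tool_pos':z['p'],'tcp_rot':z['R']}
f=lambda u,v:(130+u/3-.33,40+v/3-.33)
H=onz('wrist',*f(378,220),.040,s); R=z['R']
a=onz('wrist',*f(378.5,180),.04,s);b=onz('wrist',*f(377,262),.04,s);d=b-a
print('head',H.round(4),'slot',np.degrees(np.arctan2(d[1],d[0]))+180)
T=H+R@[0,.0008,0]; print(T); plan((T[0],T[1],.1527,175.5),(T[0],T[1],.1395,175.5))
E
```

```text
head [0.6176 0.1704 0.04  ] slot 174.4291312962436
[0.61765467 0.17115704 0.04000011]
at [0.6782 0.1654 0.1769] yaw 175.49 t 35.42 f [-0.  -0.4 -2. ] w 0.0189 j [  5. -81.]
tx 0.0609 ty 0.0009 tz 0.0242 rz -0.0
tx 0.0000 ty 0.0000 tz 0.0132 rz 0.0
```

Emit:
{"name": "servo_tool", "arguments": {
  "targets": [
    {"rx": 0,"ry": 0,"rz": 0,"tx": 0.03,"ty": 0.001,"tz": 0.01,"claw": 255},
    {"rx": 0,"ry": 0,"rz": 0,"tx": 0.061,"ty": 0.001,"tz": 0.024,"claw": 255},
    {"rx": 0,"ry": 0,"rz": 0,"tx": 0.061,"ty": 0.001,"tz": 0.024,"claw": 255},
    {"rx": 0,"ry": 0,"rz": 0,"tx": 0.061,"ty": 0.001,"tz": 0.024,"claw": 255},
    {"rx": 0,"ry": 0,"rz": 0,"tx": 0.061,"ty": 0.001,"tz": 0.03,"claw": 255},
    {"rx": 0,"ry": 0,"rz": 0,"tx": 0.061,"ty": 0.001,"tz": 0.034,"claw": 255},
    {"rx": 0,"ry": 0,"rz": 0,"tx": 0.061,"ty": 0.001,"tz": 0.037,"claw": 255},
    {"rx": 0,"ry": 0,"rz": 0,"tx": 0.061,"ty": 0.001,"tz": 0.037,"claw": 255},
    {"rx": 0,"ry": 0,"rz": 0,"tx": 0.061,"ty": 0.001,"tz": 0.037,"claw": 255}
  ]
}}

```text
time_s: 36.55
tool_pos: [0.6175, 0.1711, 0.1398]
tcp_rot: [[-0.997, 0.077, 0.0], [0.077, 0.997, 0.0], [-0.0, 0.0, -1.0]]
wrist_force: [-0.1, -0.5, -1.2]
width: 0.0187
grip_force: 98.2
```

Emit:
{"name": "servo_tool", "arguments": {
  "targets": [
    {"rx": 0,"ry": 0,"rz": 0,"tx": 0,"ty": 0,"tz": 0.002,"claw": 255},
    {"rx": 0,"ry": 0,"rz": 0,"tx": 0,"ty": 0,"tz": 0.004,"claw": 255},
    {"rx": 0,"ry": 0,"rz": 0,"tx": 0,"ty": 0,"tz": 0.006,"claw": 255},
    {"rx": 0,"ry": 0,"rz": 0,"tx": 0,"ty": 0,"tz": 0.006,"claw": 255},
    {"rx": 0,"ry": 0,"rz": 0,"tx": 0,"ty": 0,"tz": 0.006,"claw": 255}
  ]
}}

```text
time_s: 37.17
tool_pos: [0.6174, 0.1711, 0.1338]
tcp_rot: [[-0.997, 0.077, 0.0], [0.077, 0.997, 0.0], [-0.0, 0.0, -1.0]]
wrist_force: [-0.5, -0.2, -1.0]
width: 0.0187
grip_force: 98.2
```

Blade in the slot again; turning.

Emit:
{"name": "servo_tool", "arguments": {
  "targets": [
    {"rx": 0,"ry": 0,"rz": 0,"tx": 0,"ty": 0,"tz": 0.002,"claw": 255},
    {"rx": 0,"ry": 0,"rz": 10,"tx": 0,"ty": 0,"tz": 0.002,"claw": 255},
    {"rx": 0,"ry": 0,"rz": 20,"tx": 0,"ty": 0,"tz": 0.002,"claw": 255},
    {"rx": 0,"ry": 0,"rz": 30,"tx": 0,"ty": 0,"tz": 0.002,"claw": 255},
    {"rx": 0,"ry": 0,"rz": 40,"tx": 0,"ty": 0,"tz": 0.002,"claw": 255},
    {"rx": 0,"ry": 0,"rz": 50,"tx": 0,"ty": 0,"tz": 0.002,"claw": 255},
    {"rx": 0,"ry": 0,"rz": 60,"tx": 0,"ty": 0,"tz": 0.002,"claw": 255},
    {"rx": 0,"ry": 0,"rz": 70,"tx": 0,"ty": 0,"tz": 0.002,"claw": 255},
    {"rx": 0,"ry": 0,"rz": 80,"tx": 0,"ty": 0,"tz": 0.002,"claw": 255},
    {"rx": 0,"ry": 0,"rz": 90,"tx": 0,"ty": 0,"tz": 0.002,"claw": 255}
  ]
}}

```text
time_s: 38.42
tool_pos: [0.6171, 0.1708, 0.1316]
tcp_rot: [[0.082, 0.997, -0.001], [0.997, -0.082, -0.001], [-0.001, -0.001, -1.0]]
wrist_force: [-0.5, -0.6, -2.3]
width: 0.0187
grip_force: 98.4
```

Emit:
{"name": "servo_tool", "arguments": {
  "targets": [
    {"rx": 0,"ry": 0,"rz": 10,"tx": 0,"ty": 0,"tz": 0,"claw": 255},
    {"rx": 0,"ry": 0,"rz": 20,"tx": 0,"ty": 0,"tz": 0,"claw": 255},
    {"rx": 0,"ry": 0,"rz": 30,"tx": 0,"ty": 0,"tz": 0,"claw": 255},
    {"rx": 0,"ry": 0,"rz": 40,"tx": 0,"ty": 0,"tz": 0,"claw": 255},
    {"rx": 0,"ry": 0,"rz": 50,"tx": 0,"ty": 0,"tz": 0,"claw": 255},
    {"rx": 0,"ry": 0,"rz": 60,"tx": 0,"ty": 0,"tz": 0,"claw": 255},
    {"rx": 0,"ry": 0,"rz": 70,"tx": 0,"ty": 0,"tz": 0,"claw": 255},
    {"rx": 0,"ry": 0,"rz": 80,"tx": 0,"ty": 0,"tz": 0,"claw": 255},
    {"rx": 0,"ry": 0,"rz": 90,"tx": 0,"ty": 0,"tz": 0,"claw": 255},
    {"rx": 0,"ry": 0,"rz": 96,"tx": 0,"ty": 0,"tz": 0,"claw": 255}
  ]
}}

```text
time_s: 39.67
tool_pos: [0.6166, 0.171, 0.1316]
tcp_rot: [[0.983, -0.184, -0.002], [-0.184, -0.983, -0.0], [-0.002, 0.001, -1.0]]
wrist_force: [-1.7, -0.1, -1.1]
width: 0.0185
grip_force: 98.5
```

Emit:
{"name": "servo_tool", "arguments": {
  "targets": [
    {"rx": 0,"ry": 0,"rz": 2,"tx": 0,"ty": 0,"tz": 0,"claw": 255},
    {"rx": 0,"ry": 0,"rz": 4,"tx": 0,"ty": 0,"tz": 0,"claw": 255},
    {"rx": 0,"ry": 0,"rz": 4,"tx": 0,"ty": 0,"tz": 0,"claw": 255}
  ]
}}

```text
time_s: 40.05
tool_pos: [0.6167, 0.171, 0.1316]
tcp_rot: [[0.969, -0.248, -0.002], [-0.248, -0.969, -0.0], [-0.001, 0.001, -1.0]]
wrist_force: [-1.8, -0.0, -2.4]
width: 0.0187
grip_force: 98.4
```

```bash
python3 - <<'E'
from h import *
plan();print(readout.get_state()['torque'].round(3))
E
```

```text
at [0.6167 0.171  0.1316] yaw -14.37 t 40.05 f [-1.8 -0.  -2.4] w 0.0187 j [  6. 110.]
[-0.118  0.5    0.107]
```

Emit:
{"name": "servo_tool", "arguments": {
  "targets": [
    {"rx": 0,"ry": 0,"rz": 2.5,"tx": 0,"ty": 0,"tz": 0,"claw": 255},
    {"rx": 0,"ry": 0,"rz": 5,"tx": 0,"ty": 0,"tz": 0,"claw": 255},
    {"rx": 0,"ry": 0,"rz": 8,"tx": 0,"ty": 0,"tz": 0,"claw": 255},
    {"rx": 0,"ry": 0,"rz": 8,"tx": 0,"ty": 0,"tz": 0,"claw": 255}
  ]
}}

```text
time_s: 40.55
tool_pos: [0.6169, 0.171, 0.1317]
tcp_rot: [[0.926, -0.379, -0.001], [-0.379, -0.926, -0.001], [-0.001, 0.001, -1.0]]
wrist_force: [-2.1, -0.4, -1.2]
width: 0.0185
grip_force: 98.6
```

```bash
python3 - <<'E'
from h import *
plan();print(readout.get_state()['torque'].round(3))
E
```

```text
at [0.6169 0.171  0.1317] yaw -22.25 t 40.55 f [-2.1 -0.4 -1.2] w 0.0185 j [  6. 118.]
[-0.136  0.599  0.579]
```

Left stop reached as well. Unwind, lift, and check both locks on the way.

Emit:
{"name": "servo_tool", "arguments": {
  "targets": [
    {"rx": 0,"ry": 0,"rz": -6,"tx": 0,"ty": 0,"tz": 0,"claw": 255},
    {"rx": 0,"ry": 0,"rz": -12,"tx": 0,"ty": 0,"tz": 0,"claw": 255},
    {"rx": 0,"ry": 0,"rz": -12,"tx": 0,"ty": 0,"tz": -0.005,"claw": 255},
    {"rx": 0,"ry": 0,"rz": -12,"tx": 0,"ty": 0,"tz": -0.02,"claw": 255},
    {"rx": 0,"ry": 0,"rz": -12,"tx": 0,"ty": 0,"tz": -0.07,"claw": 255},
    {"rx": 0,"ry": 0,"rz": -12,"tx": 0,"ty": 0,"tz": -0.13,"claw": 255},
    {"rx": 0,"ry": 0,"rz": -12,"tx": 0,"ty": 0,"tz": -0.13,"claw": 255}
  ]
}}

```text
time_s: 41.42
tool_pos: [0.6219, 0.1716, 0.2699]
tcp_rot: [[0.983, -0.181, 0.016], [-0.181, -0.983, 0.002], [0.016, -0.005, -1.0]]
wrist_force: [0.2, -0.6, -1.5]
width: 0.0188
grip_force: 98.4
```

Emit:
{"name": "servo_tool", "arguments": {
  "targets": [
    {"rx": 0,"ry": 0,"rz": -9,"tx": -0.02,"ty": 0.05,"tz": 0,"claw": 255},
    {"rx": 0,"ry": 0,"rz": -18.8,"tx": -0.04,"ty": 0.1,"tz": 0,"claw": 255},
    {"rx": 0,"ry": 0,"rz": -18.8,"tx": -0.06,"ty": 0.154,"tz": 0,"claw": 255},
    {"rx": 0,"ry": 0,"rz": -18.8,"tx": -0.06,"ty": 0.154,"tz": 0,"claw": 255},
    {"rx": 0,"ry": 0,"rz": -18.8,"tx": -0.06,"ty": 0.154,"tz": 0,"claw": 255}
  ]
}}

```text
time_s: 42.05
tool_pos: [0.531, 0.0305, 0.2621]
tcp_rot: [[0.989, 0.145, 0.001], [0.145, -0.989, 0.001], [0.001, -0.0, -1.0]]
wrist_force: [0.1, 0.6, -2.3]
width: 0.019
grip_force: 98.7
```

```bash
python3 - <<'E'
from h import *
plan((.452,-.3645,.262,9.83),(.452,-.3645,.1124,9.83)); im=snap('wrist','w6')
a=im[0:110,60:200];b=im[0:110,330:470]
cv2.imwrite('pics/w6c.png',cv2.resize(np.hstack([a,b])[:,:,::-1],None,fx=2.8,fy=2.8,interpolation=cv2.INTER_CUBIC))
E
```

```text
at [0.531  0.0305 0.2621] yaw 8.31 t 42.05 f [ 0.1  0.6 -2.3] w 0.019 j [-9. 73.]
tx -0.1353 ty 0.3794 tz 0.0001 rz -1.5
tx 0.0000 ty 0.0000 tz 0.1496 rz 0.0
```

View pics/w6c.png

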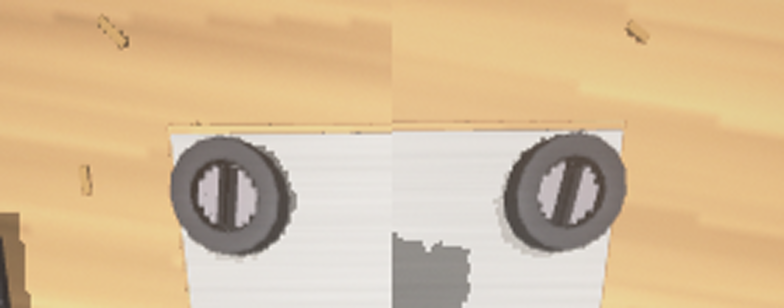

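Both slots now look alike relative to the jig; left from crop (230,163) to (226,228), right from (578,160) to (563,222).

```bash
python3 - <<'E'
from h import *
s=readout.get_state();k=1/2.8
for nm,ox,p,q in(('L',60,(230,163),(226,228)),('R',330-140,(578,160),(563,222))):
    d=onz('wrist',ox+p[0]*k,p[1]*k,.04,s)-onz('wrist',ox+q[0]*k,q[1]*k,.04,s); a=np.degrees(np.arctan2(d[1],d[0])); print(nm,a,'lock',np.radians(8.5-a+180))
E
```

```text
L -1.4186684210376197 lock 3.314706074950487
R 1.0747503616805782 lock 3.271187707560985
```

Emit:
{"name": "servo_tool", "arguments": {
  "targets": [
    {"rx": 0,"ry": 0,"rz": -1.5,"tx": -0.135,"ty": 0.379,"tz": 0,"claw": 255},
    {"rx": 0,"ry": 0,"rz": -1.5,"tx": -0.135,"ty": 0.379,"tz": 0,"claw": 255},
    {"rx": 0,"ry": 0,"rz": -1.5,"tx": -0.135,"ty": 0.379,"tz": 0,"claw": 255},
    {"rx": 0,"ry": 0,"rz": -1.5,"tx": -0.135,"ty": 0.379,"tz": 0,"claw": 255},
    {"rx": 0,"ry": 0,"rz": -1.5,"tx": -0.135,"ty": 0.379,"tz": 0,"claw": 255},
    {"rx": 0,"ry": 0,"rz": -1.5,"tx": -0.135,"ty": 0.379,"tz": 0,"claw": 255},
    {"rx": 0,"ry": 0,"rz": -1.5,"tx": -0.135,"ty": 0.379,"tz": 0,"claw": 255},
    {"rx": 0,"ry": 0,"rz": -1.5,"tx": -0.135,"ty": 0.379,"tz": 0,"claw": 255},
    {"rx": 0,"ry": 0,"rz": -1.5,"tx": -0.135,"ty": 0.379,"tz": 0,"claw": 255},
    {"rx": 0,"ry": 0,"rz": -1.5,"tx": -0.135,"ty": 0.379,"tz": 0,"claw": 255}
  ]
}}

```text
time_s: 43.35
tool_pos: [0.4531, -0.3625, 0.2617]
tcp_rot: [[0.985, 0.174, -0.0], [0.174, -0.985, 0.001], [-0.0, -0.001, -1.0]]
wrist_force: [-0.3, 0.5, -0.9]
width: 0.0187
grip_force: 98.8
```

```bash
python3 - <<'E'
from h import *
plan((.452,-.3645,.1124,9.83))
E
```

```text
at [ 0.4531 -0.3625  0.2617] yaw 10.03 t 43.35 f [-0.3  0.5 -0.9] w 0.0187 j [-50.  30.]
tx -0.0014 ty 0.0018 tz 0.1493 rz 0.2
```

Both locks read about 3.3 rad. Lowering the driver into the cradle.

Emit:
{"name": "servo_tool", "arguments": {
  "targets": [
    {"rx": 0,"ry": 0,"rz": 0,"tx": -0.001,"ty": 0.0015,"tz": 0.04,"claw": 255},
    {"rx": 0,"ry": 0,"rz": 0,"tx": -0.001,"ty": 0.0015,"tz": 0.08,"claw": 255},
    {"rx": 0,"ry": 0,"rz": 0,"tx": -0.001,"ty": 0.0015,"tz": 0.11,"claw": 255},
    {"rx": 0,"ry": 0,"rz": 0,"tx": -0.001,"ty": 0.0015,"tz": 0.13,"claw": 255},
    {"rx": 0,"ry": 0,"rz": 0,"tx": -0.001,"ty": 0.0015,"tz": 0.14,"claw": 255},
    {"rx": 0,"ry": 0,"rz": 0,"tx": -0.001,"ty": 0.0015,"tz": 0.147,"claw": 255},
    {"rx": 0,"ry": 0,"rz": 0,"tx": -0.001,"ty": 0.0015,"tz": 0.149,"claw": 255},
    {"rx": 0,"ry": 0,"rz": 0,"tx": -0.001,"ty": 0.0015,"tz": 0.149,"claw": 255}
  ]
}}

```text
time_s: 44.35
tool_pos: [0.4515, -0.3647, 0.1129]
tcp_rot: [[0.985, 0.172, -0.001], [0.172, -0.985, 0.002], [-0.0, -0.002, -1.0]]
wrist_force: [0.6, 3.3, -2.7]
width: 0.0189
grip_force: 98.8
```

Emit:
{"name": "servo_tool", "arguments": {
  "force": 20,
  "targets": [
    {"rx": 0,"ry": 0,"rz": 0,"tx": 0,"ty": 0,"tz": 0.001,"claw": 190},
    {"rx": 0,"ry": 0,"rz": 0,"tx": 0,"ty": 0,"tz": 0.001,"claw": 150},
    {"rx": 0,"ry": 0,"rz": 0,"tx": 0,"ty": 0,"tz": 0,"claw": 90},
    {"rx": 0,"ry": 0,"rz": 0,"tx": 0,"ty": 0,"tz": 0,"claw": 0},
    {"rx": 0,"ry": 0,"rz": 0,"tx": 0,"ty": 0,"tz": 0,"claw": 0},
    {"rx": 0,"ry": 0,"rz": 0,"tx": 0,"ty": 0,"tz": 0,"claw": 0},
    {"rx": 0,"ry": 0,"rz": 0,"tx": 0,"ty": 0,"tz": -0.04,"claw": 0},
    {"rx": 0,"ry": 0,"rz": 0,"tx": 0,"ty": 0,"tz": -0.1,"claw": 0},
    {"rx": 0,"ry": 0,"rz": 0,"tx": 0,"ty": 0,"tz": -0.16,"claw": 0},
    {"rx": 0,"ry": 0,"rz": 0,"tx": 0,"ty": 0,"tz": -0.16,"claw": 0}
  ]
}}

```text
time_s: 45.6
tool_pos: [0.454, -0.3684, 0.2786]
tcp_rot: [[0.985, 0.172, 0.008], [0.172, -0.985, -0.01], [0.006, 0.011, -1.0]]
wrist_force: [-0.2, 1.1, 0.7]
width: 0.0857
grip_force: 0.0
```

Emit:
{"name": "servo_tool", "arguments": {
  "targets": [
    {"rx": 0,"ry": 0,"rz": 0,"tx": 0,"ty": -0.03,"tz": 0,"claw": 0},
    {"rx": 0,"ry": 0,"rz": 0,"tx": 0,"ty": -0.03,"tz": 0,"claw": 0},
    {"rx": 0,"ry": 0,"rz": 0,"tx": 0,"ty": -0.03,"tz": 0,"claw": 0}
  ]
}}

```text
time_s: 45.98
tool_pos: [0.4464, -0.3365, 0.272]
tcp_rot: [[0.985, 0.172, -0.001], [0.172, -0.985, 0.0], [-0.001, -0.0, -1.0]]
wrist_force: [1.2, -0.1, 1.1]
width: 0.0857
grip_force: 0.0
```

```bash
python3 - <<'E'
from h import *
plan(); s=readout.get_state(); im=snap('wrist','w7')
np.savez('w7.npz',p=s['tool_pos'],R=s['tcp_rot'])
t=vision.get_image('top'); t=t[150:300,50:450]
cv2.imwrite('pics/fin.png',np.vstack([cv2.resize(im[60:260,100:420],(640,400)),cv2.resize(t,(640,200))[:200]])[:,:,::-1])
E
```

```text
at [ 0.4464 -0.3365  0.272 ] yaw 9.91 t 45.98 f [ 1.2 -0.1  1.1] w 0.0857 j [-48.  32.]
```

View pics/fin.png

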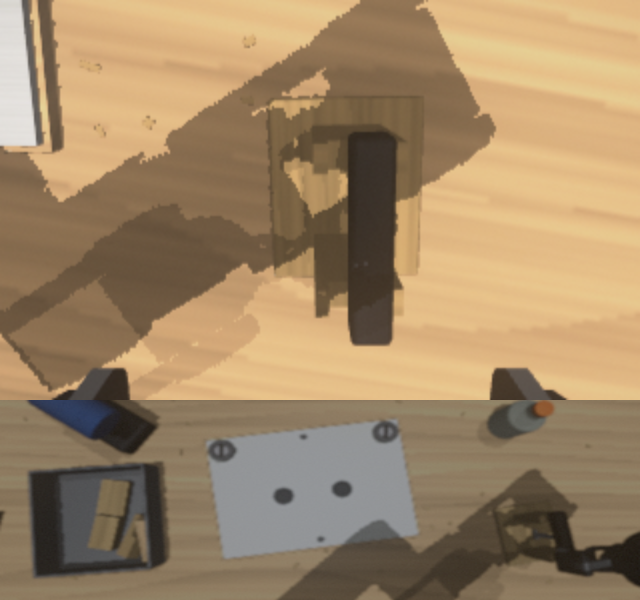

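The bar lies in the cradle as before, the plate is clear, the offcuts are in the bin, and the glue bottle and drill look untouched. Handing in.

```bash
python3 -c "
from h import *
print(arm.job_done())"
```

```text
the job is handed in; nothing more can be done
None
```

The job is handed in at about 46 s of robot time; no verdict came back. All four offcuts are in the bin, both locks measured about 3.3 rad at their stops, and the screwdriver is lying in its cradle.

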